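Gauge the soap bars and pack the gift case

TASK

First open the gift case by holding its red tab down while sliding the cover fully back. Then set the height gauge squarely astride each soap bar on the table, one after another in the order purple, green, amber, both legs down, and leave it there for a second to read the height; stand the gauge back upright in the middle of its cork pad. Lay every 40 mm bar flat in the pocket of its own colour, lay every 30 mm bar flat in the grey tray, none on top of another, and slide the cover fully shut again with the tab sprung up, leaving the jar, bottle, duck and any tin alone.

Things in the scene. Friction and masses are not known exactly. Their poses are not given: they have to be found in the camera images.
- purple_1: bar of soap in a purple paper band, 70 mm long (its x), 50 mm wide (its y), and either 30 or 40 mm thick (its z): only the height gauge tells which. At most one of purple_1 and purple_2 is out in a run (None at the start = not there). Origin: centre of its underside.
- purple_2: bar of soap in a purple paper band, 70 mm long (its x), 50 mm wide (its y), and either 30 or 40 mm thick (its z): only the height gauge tells which. At most one of purple_1 and purple_2 is out in a run (None at the start = not there). Origin: centre of its underside.
- green_1: bar of soap in a green paper band, 70 mm long (its x), 50 mm wide (its y), and either 30 or 40 mm thick (its z): only the height gauge tells which. At most one of green_1 and green_2 is out in a run (None at the start = not there); some days there is no green bar at all. Origin: centre of its underside.
- green_2: bar of soap in a green paper band, 70 mm long (its x), 50 mm wide (its y), and either 30 or 40 mm thick (its z): only the height gauge tells which. At most one of green_1 and green_2 is out in a run (None at the start = not there); some days there is no green bar at all. Origin: centre of its underside.
- amber_1: bar of soap in an amber paper band, 70 mm long (its x), 50 mm wide (its y), and either 30 or 40 mm thick (its z): only the height gauge tells which. At most one of amber_1 and amber_2 is out in a run (None at the start = not there). Origin: centre of its underside.
- amber_2: bar of soap in an amber paper band, 70 mm long (its x), 50 mm wide (its y), and either 30 or 40 mm thick (its z): only the height gauge tells which. At most one of amber_1 and amber_2 is out in a run (None at the start = not there). Origin: centre of its underside.
- pocket_purple: the purple-marked pocket of the case, 60 mm (its x) by 84 mm (its y), 8 mm deep, bar length along y. Origin: centre of its floor, 6 mm above the table; axes those of the case. To each side in x a ledge 32 mm wide, 8 mm above the floor, then the case's wall. Three in a row along y, 88 mm apart, dividers as low as the ledges; hidden under the shut cover.
- pocket_green: the green-marked pocket of the case, 60 mm (its x) by 84 mm (its y), 8 mm deep, bar length along y. Origin: centre of its floor, 6 mm above the table; axes those of the case. To each side in x a ledge 32 mm wide, 8 mm above the floor, then the case's wall. Three in a row along y, 88 mm apart, dividers as low as the ledges; hidden under the shut cover.
- pocket_amber: the amber-marked pocket of the case, 60 mm (its x) by 84 mm (its y), 8 mm deep, bar length along y. Origin: centre of its floor, 6 mm above the table; axes those of the case. To each side in x a ledge 32 mm wide, 8 mm above the floor, then the case's wall. Three in a row along y, 88 mm apart, dividers as low as the ledges; hidden under the shut cover.
- case: wooden gift case, fixed, 272 mm wide (its y), 290 mm long (x -68 to +222 mm) with the rails on which the cover runs off to +x. Walls 60 mm high (the one beyond the pockets 54 mm). Cover: plywood panel, underside 60, top 66 mm above the table; shut it reaches from x = -92 to +68 mm. Origin: under the middle pocket, on the table.
- cover (a joint): how far the cover has slid to the case's +x: 0 = fully shut, 0.165 m = fully open (pockets clear). Friction about 1.5 N; stays where left. Within the first 15 mm a catch stops it, in both directions, unless the red tab is held down 7 mm or more; farther out it slides freely.
- tab (a joint): how far the red release tab is pressed: 0 = up, 0.008 m = fully down (flush with the cover). Sprung: about 1.4 N to start, 4.2 N fully down; comes up by itself.
- tab_top (a point): centre of the top of the red release tab, which rides on the cover: 40 mm (case x) by 50 mm (case y), standing 8 mm proud of the cover when up (74 mm above the table). Two wooden ribs across the cover, 14 mm high, stand 29 mm from its centre towards the case's -x and +x: fingers that press the tab can push against them. Axes those of the case.
- gauge: loose bridge height gauge, 0.45 kg, 102 mm wide: two legs (50 mm along its x, 12 mm thick, 78 mm clear between along its y), a beam (60 to 74 mm up), and a blue grip 30 mm (x) by 26 mm (y), 74 to 118 mm up; white scale plate 27 mm out on its -x side, up to 107 mm. It stands astride a bar, its y across the bar's width. Origin: midway between the legs, at their underside.
- foot (a joint): reading of the gauge: how far its sprung foot is pushed up, 0 to 0.030 m. The height of the part = 20 mm + this value when both legs stand on the same surface as the part: 0.010 for a 30 mm bar, 0.020 for a 40 mm bar. Spring 1 to 2.5 N downward, less than the gauge's weight.
- foot_face (a point): centre of the underside of the gauge's round steel foot (22 mm across), midway between the legs.
- dock: cork pad, 80 mm (its x) by 130 mm (its y), 4 mm thick, fixed, where the gauge stands. Origin: centre of its underside.
- tray: grey metal tray for seconds, fixed, 270 mm (its x) by 128 mm (its y) outside, walls 4 mm thick and 28 mm high, floor 4 mm above the table. Origin: centre of its underside.
- tin: bystander, there only when no green bar is: blue tin, 64 mm across, 50 mm high. Origin: underside.
- jar: bystander: white jar with black lid, 72 mm across, 85 mm high. Origin: underside.
- bottle: bystander: amber bottle, 48 mm across, 150 mm high. Origin: underside.
- duck: bystander: yellow toy duck, 64 mm across, 67 mm high. Origin: underside.
There are look-alikes about, which are no part of the job. What is shaped like the green_2 but black is not meant.

How it is judged (in metres and radians):
On the way, in this order (a step that is already met when the one before it is completed fails the run):
1. the cover is slid fully open (value of joint cover above 0.155 m), for 0.2 s.
2. the purple bar is gauged: both legs level with its underside, the foot resting on its top (((contact force between gauge and purple_1 above 0.2 N and z of gauge in the frame of purple_1 between -0.004 and 0.004 m and z of foot_face in the frame of purple_1 between 0.037 and 0.043 m and x of foot_face in the frame of purple_1 between -0.03 and 0.03 m and y of foot_face in the frame of purple_1 between -0.022 and 0.022 m and angle between purple_1's own z axis and vertical below 0.08 rad) or (contact force between gauge and purple_2 above 0.2 N and z of gauge in the frame of purple_2 between -0.004 and 0.004 m and z of foot_face in the frame of purple_2 between 0.027 and 0.033 m and x of foot_face in the frame of purple_2 between -0.03 and 0.03 m and y of foot_face in the frame of purple_2 between -0.022 and 0.022 m and angle between purple_2's own z axis and vertical below 0.08 rad))), for 0.4 s.
3. the green bar is gauged: both legs level with its underside, the foot resting on its top (((contact force between gauge and green_1 above 0.2 N and z of gauge in the frame of green_1 between -0.004 and 0.004 m and z of foot_face in the frame of green_1 between 0.027 and 0.033 m and x of foot_face in the frame of green_1 between -0.03 and 0.03 m and y of foot_face in the frame of green_1 between -0.022 and 0.022 m and angle between green_1's own z axis and vertical below 0.08 rad) or (contact force between gauge and green_2 above 0.2 N and z of gauge in the frame of green_2 between -0.004 and 0.004 m and z of foot_face in the frame of green_2 between 0.037 and 0.043 m and x of foot_face in the frame of green_2 between -0.03 and 0.03 m and y of foot_face in the frame of green_2 between -0.022 and 0.022 m and angle between green_2's own z axis and vertical below 0.08 rad))), for 0.4 s.
4. the amber bar is gauged: both legs level with its underside, the foot resting on its top (((contact force between gauge and amber_1 above 0.2 N and z of gauge in the frame of amber_1 between -0.004 and 0.004 m and z of foot_face in the frame of amber_1 between 0.037 and 0.043 m and x of foot_face in the frame of amber_1 between -0.03 and 0.03 m and y of foot_face in the frame of amber_1 between -0.022 and 0.022 m and angle between amber_1's own z axis and vertical below 0.08 rad) or (contact force between gauge and amber_2 above 0.2 N and z of gauge in the frame of amber_2 between -0.004 and 0.004 m and z of foot_face in the frame of amber_2 between 0.027 and 0.033 m and x of foot_face in the frame of amber_2 between -0.03 and 0.03 m and y of foot_face in the frame of amber_2 between -0.022 and 0.022 m and angle between amber_2's own z axis and vertical below 0.08 rad))), for 0.4 s.
At the end, for the whole second after the job is handed in: cover shut (within 4 mm) with the tab up; gauge upright on its pad, within 30 mm of its centre; every 40 mm bar flat on the floor of the pocket of its colour (within 10 mm of its centre); every 30 mm bar flat on the floor of the grey tray; all at rest (value of joint cover below 0.004 m and value of joint tab below 0.002 m and horizontal distance between gauge and dock below 0.03 m and z of gauge in the frame of dock between 0 and 0.008 m and angle between gauge's own z axis and vertical below 0.08 rad and linear speed of each of gauge, purple_1, purple_2, green_1, green_2, amber_1, amber_2 below 0.02 m/s and x of purple_1 in the frame of pocket_purple between -0.01 and 0.01 m and y of purple_1 in the frame of pocket_purple between -0.01 and 0.01 m and z of purple_1 in the frame of pocket_purple between -0.004 and 0.004 m and angle between each of purple_1, purple_2, green_1, green_2, amber_1, amber_2's own z axis and vertical below 0.1 rad and x of purple_2 in the frame of tray between -0.115 and 0.115 m and y of purple_2 in the frame of tray between -0.052 and 0.052 m and z of purple_2 in the frame of tray between -0.001 and 0.009 m and x of green_1 in the frame of tray between -0.115 and 0.115 m and y of green_1 in the frame of tray between -0.052 and 0.052 m and z of green_1 in the frame of tray between -0.001 and 0.009 m and x of green_2 in the frame of pocket_green between -0.01 and 0.01 m and y of green_2 in the frame of pocket_green between -0.01 and 0.01 m and z of green_2 in the frame of pocket_green between -0.004 and 0.004 m and x of amber_1 in the frame of pocket_amber between -0.01 and 0.01 m and y of amber_1 in the frame of pocket_amber between -0.01 and 0.01 m and z of amber_1 in the frame of pocket_amber between -0.004 and 0.004 m and x of amber_2 in the frame of tray between -0.115 and 0.115 m and y of amber_2 in the frame of tray between -0.052 and 0.052 m and z of amber_2 in the frame of tray between -0.001 and 0.009 m); the robot touches nothing.
It fails at once if the jar is moved by more than 30 mm (distance of jar from where it was at the start of the episode above 0.03 m).
It fails at once if the bottle is moved by more than 30 mm (distance of bottle from where it was at the start of the episode above 0.03 m).
It fails at once if the duck is moved by more than 30 mm (distance of duck from where it was at the start of the episode above 0.03 m).
It fails at once if the tin is moved by more than 30 mm (distance of tin from where it was at the start of the episode above 0.03 m).
Of purple_1, purple_2 only 1 to 1 are there at a start; the rules pass over those that are not, and their reading is None.
Of green_1, green_2, tin only 1 to 1 are there at a start; the rules pass over those that are not, and their reading is None.
Of amber_1, amber_2 only 1 to 1 are there at a start; the rules pass over those that are not, and their reading is None.
At some moment in a run one of purple_1, purple_2, green_1, green_2, amber_1, amber_2 may be knocked a few centimetres aside while the robot is not near it.
It also fails if it takes over 210 s, if anything falls off the work surface, if the arm or the gripper's body presses on something with over 40 N, if the wrist force passes 120 N, or if a joint passes its speed limit or range.

ROBOT

A 7-joint arm with a two-finger parallel gripper is mounted at the origin on the work surface. World frame = base frame: x ahead of the robot, y to its left, z up, the work surface at z = 0. Lengths are in mm, angles in rad, forces in N, time in s.
With the tool pointing down it reaches from about 400 to 900 mm from the base axis. Payload 5.6 kg.
Tool frame: the origin (TCP) lies midway between the tips of the shut fingers; the grasp point (between the pads) lies 19 mm behind it; z points along the fingers, y is the line along which they close (so a half turn about z gives the same grasp; the last joint's range is limited). The gripper opens to 92 mm and grips with 3 to 60 N. Pads are 20 mm wide; open, the fingers measure 128 mm over their backs; the gripper's body (75 mm by 189 mm) begins 69 mm behind the grasp point.
Start: joints at [-0.043, 0.468, -0.012, 1.603, 0.006, 1.071, -0.056], TCP at [650.007, -0.044, 214.592] pointing down, gripper open.
Joint ranges: [-2.53, 2.53], [-0.31, 2.02], [-1.57, 1.55], [0.28, 2.44], [-1.29, 4.43], [0.15, 1.84], [-2.92, 2.92]. Speed limits (rad/s): [2.57, 2.57, 3.14, 3.14, 3.14, 3.14, 3.14].

INTERFACE

Orientations are given as a unit quaternion [w, x, y, z].
In Python, from plant import read_state, camera, finish_job, look_for gives the robot as it stands.
- The arm moves only by the tool step_arm, never from a script. Its argument "rows" is text: rows parted by semicolons, each of 7 numbers parted by spaces: the shift along the world's x, y, z in cm, then the turn, a rotation vector about the world's x, y, z in rad, then the finger opening in cm, from 0 to 9.19. A call has 1 to 8 rows; each row shifts and turns the commanded pose from where the row before left it; what a row does not reach is not made up. A row lasts 1/12 s, in which the tool goes at most 41.7 mm and 7.16 degrees, less where a joint would pass 70% of its speed; a pose out of reach is approached as far as the arm can. A call with a gripper value outside its range is refused whole. The fingers move at their own pace and stop on an object; "newtons" is the grip in N (left out, the last holds). Time passes only in rows, so rows that do not move let the fingers close. It gives the time, the measured TCP pose, the force, the opening and the grip force at its end, in the units of the state.
- read_state(): the state, without advancing time (a new reading comes with each control period).
- camera(name): name is "scene" or "side" or "wrist"; returns a dict with "color" (384x512x3 uint8, blue, green, red), "fovy" (degrees; the focal length in pixels is half the picture's height over the tangent of half this angle, whatever the lens; pixels are square), "cx", "cy" (the principal point, pixels), "k1" (the pictures are not rectified: a ray, as slopes to the right and down, at radius r is drawn at 1 + k1 r^2 times it, then the intrinsics apply), "pose" (4x4, takes a point from camera to world coordinates); the wrist camera has in their place "tool_from_camera" (4x4, takes a point from camera to tool coordinates, whose origin is the TCP and whose axes are the flange's). Camera axes: x right, y up, looking along -z (the intrinsics and any distortion apply to the point x, -y, -z); pixel columns grow to the right and rows downward; lengths in mm; the calibration is good to about 2 mm. A picture is of the moment at which its call begins: read the wrist's pose just before it. There is no depth.
- finish_job(): hands the job in; it is judged then, once.
Trained networks look in a picture, given as the dict that the camera call returned (one of the last four; its "shot" number tells which), for a name from the list of things; names that differ only in an ending like _2 or _b are one class to them, and where a whole thing is asked for, a point or a joint stands for the part that bears it (a point fixed in the world has none). Each returns a list of dicts, best first, with "conf" (0 to 1); they miss things now and then, are a little off and sometimes report something else, mostly with a low value. They report only what shows in the picture. A call takes as long as a camera call. They do not tell look-alikes from the thing itself.
- look_for(picture, name): "centre" ([x, y, z] in mm, in world coordinates, good to about 4 mm: the middle of the surface that is visible of it).
The state is a dict: "clock": time; "joint_pos": joint angles; "dq": joint speeds; "joint_efforts": joint torques, N m; "ee_pos": TCP position; "tcp_rot": TCP orientation; "force": force on the tool from outside, world axes, zero at the start; "torque": the same for the moment, N m; "finger_gap": finger opening in mm; "grip_force": force on a finger pad.
Only numpy, scipy, OpenCV 4.12 (cv2) and the standard library are available. Lean on these libraries where they do the work, as an engineer would, in place of code of your own. Each camera call takes 0.05 s, during which the arm holds its last target. There are 200 camera calls.

## Working session

There is one attempt and no reset: what is moved stays moved. The work goes in short steps, Python scripts to look and compute and a tool call to move; the robot and the scene stay as the last step left them, time stands still between calls to the robot, and variables do not carry over. Pictures are saved under pics/ and viewed, at most 14 in all, crops included, and the job is handed in when it is done.

Besides the shell and the picture viewer there is one more tool, called as a command line: name --argument value ..., lists and objects as JSON in quotes. step_arm: Moves the arm, as the interface text tells. Its arguments: {"type":"object","properties":{"rows":{"type":"string"},"newtons":{"type":"number"}},"required":["rows"]}

```bash
ls; mkdir -p pics
cat > h.py <<'E'
import numpy as np, cv2
from plant import *
from scipy.spatial.transform import Rotation as R
def pose(c,st=None):
    if 'pose' in c: return np.array(c['pose'])
    T=np.eye(4); w=st['tcp_rot']; T[:3,:3]=R.from_quat([w[1],w[2],w[3],w[0]]).as_matrix(); T[:3,3]=st['ee_pos']
    return T@np.array(c['tool_from_camera'])
def K(c):
    f=c['color'].shape[0]/2/np.tan(np.radians(c['fovy'])/2)
    return np.array([[f,0,c['cx']],[0,f,c['cy']],[0,0,1.]])
def proj(c,P,T):
    p=(np.linalg.inv(T)@np.c_[np.atleast_2d(P),np.ones(len(np.atleast_2d(P)))].T)[:3].T
    s=np.c_[p[:,0],-p[:,1]]/-p[:,2:]
    s=s*(1+c['k1']*(s**2).sum(1,keepdims=True)); k=K(c)
    return s*k[0,0]+k[:2,2]
def ray(c,uv,T):
    k=K(c); s=cv2.undistortPoints(np.array(uv,float).reshape(-1,1,2),k,np.array([c['k1'],0,0,0.]))[:,0]
    d=np.c_[s[:,0],-s[:,1],-np.ones(len(s))]@T[:3,:3].T
    return T[:3,3],d
def onz(c,uv,T,z):
    o,d=ray(c,uv,T); return o+d*((z-o[2])/d[:,2:])
E
python3 - <<'E'
from h import *
for n in ['scene','side','wrist']:
    st=read_state(); c=camera(n); cv2.imwrite(f'pics/{n}0.png',c['color'])
    T=pose(c,st); print(n,c['fovy'],c['k1'],T[:3,3].round(),T[:3,2].round(2))
    for o in ['purple_1','green_1','amber_1','case','tab_top','gauge','dock','tray','tin','jar','bottle','duck','foot_face','pocket_purple']:
        try: print(o,[(np.round(d['centre']),round(d['conf'],2), proj(c,d['centre'],T).round()[0]) for d in look_for(c,o)])
        except Exception as e: print(o,e)
print(read_state())
E
```

```text
pics
scene 47.23895846772581 -0.020745413701767378 [1479.  370. 1051.] [0.63 0.28 0.73]
purple_1 [(array([584.,  -4.,  29.]), 0.56, array([260., 185.])), (array([450., 325.,  35.]), 0.53, array([371., 184.]))]
green_1 [(array([439., 212.,  39.]), 0.9, array([338., 172.])), (array([559., 226.,  44.]), 0.81, array([332., 197.])), (array([767., 332.,  39.]), 0.58, array([348., 262.]))]
amber_1 [(array([553., 424.,  33.]), 0.81, array([396., 217.]))]
case [(array([585.,  -2.,  32.]), 0.56, array([260., 185.]))]
tab_top [(array([452., -24.,  74.]), 0.48, array([269., 148.]))]
gauge [(array([ 489., -411.,   80.]), 0.82, array([163., 125.])), (array([ 477., -398.,    4.]), 0.39, array([172., 140.]))]
dock [(array([ 479., -398.,    2.]), 0.78, array([171., 141.])), (array([508.,  10.,  68.]), 0.34, array([273., 162.]))]
tray [(array([ 565., -283.,   -1.]), 0.68, array([188., 165.])), (array([584.,  -5.,  29.]), 0.41, array([259., 185.]))]
tin []
jar [(array([765., 196.,  72.]), 0.62, array([301., 238.]))]
bottle [(array([ 817., -145.,   80.]), 0.78, array([183., 213.])), (array([456., -22., 
[... 2192 characters left out ...]
6752228, -0.01156852,  1.60270152,  0.00599288,
        1.071437  , -0.05629955]), 'dq': array([ 8.65230495e-04,  1.19970937e-03, -6.51839689e-05, -2.52731034e-03,
       -6.24782977e-04,  1.74443807e-03, -9.01997981e-04]), 'joint_efforts': array([ 1.77532802e-04, -5.20406806e+01, -1.22461980e-02, -2.44050837e+01,
       -5.66561718e-02,  1.13975260e-02,  7.48817592e-05]), 'ee_pos': array([ 6.49992601e+02, -5.50971366e-02,  2.14577246e+02]), 'tcp_rot': array([ 6.41899689e-06,  7.07139338e-01,  7.07074222e-01, -2.84077926e-05]), 'force': array([ 0.14444554, -0.83646629, -0.14452705]), 'torque': array([ 0.06356988, -0.03786137, -0.0103375 ]), 'grip_force': 0.0, 'finger_gap': 91.63133583069774}
```

View pictures.

View pics/scene0.png

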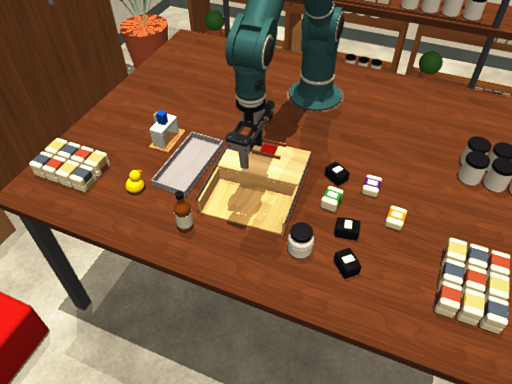

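View pics/side0.png

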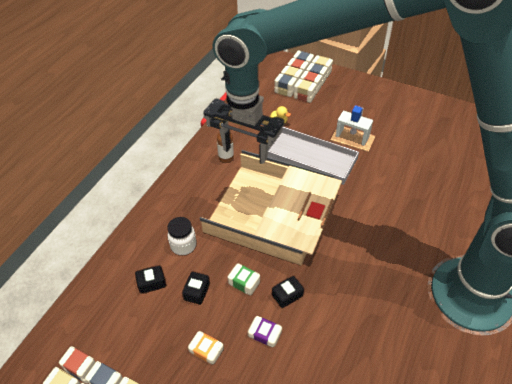

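View pics/wrist0.png

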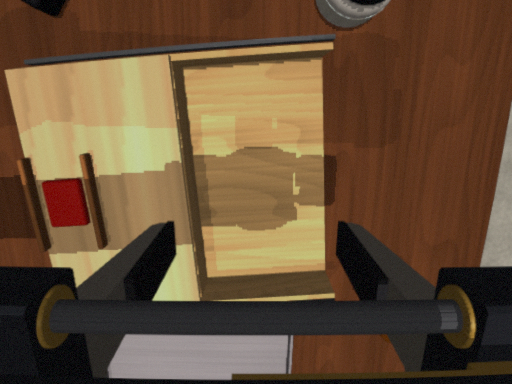

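```bash
cat >> h.py <<'E'
def mask(c,lo,hi):
    h=cv2.cvtColor(c['color'],cv2.COLOR_BGR2HSV); return cv2.inRange(h,np.array(lo),np.array(hi))
def blobs(m,amin=30):
    cs,_=cv2.findContours(m,cv2.RETR_EXTERNAL,cv2.CHAIN_APPROX_NONE)
    return sorted([k for k in cs if cv2.contourArea(k)>amin],key=cv2.contourArea,reverse=True)
def tri(obs):
    A=np.zeros((3,3));b=np.zeros(3)
    for c,uv,T in obs:
        o,d=ray(c,uv,T); d=d[0]/np.linalg.norm(d[0]); M=np.eye(3)-np.outer(d,d); A+=M;b+=M@o
    return np.linalg.solve(A,b)
def rect(c,k,T,z):
    P=onz(c,k.reshape(-1,2),T,z)[:,:2].astype(np.float32); r=cv2.minAreaRect(P); return r
E
python3 - <<'E'
from h import *
st=read_state(); w=camera('wrist'); T=pose(w,st)
L=onz(w,[(28,62),(333,41)],T,66); print('rail',L.round(1), np.degrees(np.arctan2(*(L[1]-L[0])[[1,0]])))
L=onz(w,[(170,57),(200,298),(8,70)],T,66); print('cover edge',L.round(1))
m=mask(w,(0,150,60),(8,255,255))|mask(w,(172,150,60),(180,255,255))
k=blobs(m)[0]; print('tab',rect(w,k,T,74))
for e in [(185,58),(322,57),(326,275),(205,275),(335,299)]: print(e,onz(w,e,T,60).round(1))
s=camera('scene');d=camera('side')
hs={'purple':((125,80,40),(155,255,255)),'green':((50,100,40),(85,255,255)),'amber':((10,150,180),(25,255,255))}
for n,(lo,hi) in hs.items():
    o=[]
    for c,near in ((s,0),(d,1)):
        T=pose(c); P0={'purple':(440,333,30),'green':(548,231,30),'amber':(543,427,30)}[n]
        u=proj(c,P0,T)[0]
        b=[k for k in blobs(mask(c,lo,hi),8) if np.linalg.norm(k.mean((0,1))-u)<25]
        k=np.concatenate(b); print(n,u.round(),k.mean((0,1)).round(1)); x,y,ww,hh=cv2.boundingRect(k); 
        m=cv2.moments(k); o.append((c,(x+ww/2-.5,y+hh/2-.5),T))
    print(n,tri(o).round(1))
E
```

```text
rail [[435.  114.   66. ]
 [722.2 130.   66. ]] 3.1826278174261375
cover edge [[ 571.6  116.1   66. ]
 [ 588.3 -138.    66. ]
 [ 413.7  107.3   66. ]]
tab ((456.8389892578125, -23.17033576965332), (42.613094329833984, 50.03864669799805), 3.721219778060913)
(185, 58) [[584.3 115.9  60. ]]
(322, 57) [[713.8 116.8  60. ]]
(326, 275) [[ 730.5 -112.3   60. ]]
(205, 275) [[ 594.2 -112.2   60. ]]
(335, 299) [[ 742.8 -143.4   60. ]]
purple [374. 184.] [371.9 183.4]
purple [262. 330.] [263.7 330.6]
purple [433.9 328.   25.8]
green [334. 198.] [332.9 194.6]
green [241. 278.] [242.1 278.1]
green [541.4 226.7  32.2]
amber [398. 216.] [396.5 214.4]
amber [203. 345.] [204.7 345.3]
amber [539.5 424.1  28.7]
```

step_arm --rows "-3.8 -0.46 -2.2 0 0 0.012 0; -3.8 -0.46 -2.2 0 0 0.012 0; -3.8 -0.46 -2.2 0 0 0.012 0; -3.8 -0.46 -2.2 0 0 0.012 0; -3.8 -0.46 -2.2 0 0 0.012 0; 0 0 0 0 0 0 0; 0 0 0 0 0 0 0; 0 0 0 0 0 0 0" --newtons 20

```text
clock: 3.07
ee_pos: [472.1, -21.7, 111.5]
tcp_rot: [0.001, 0.686, 0.728, 0.001]
force: [0.6, -0.2, -0.1]
finger_gap: 40.4
grip_force: 0.0
```

Run:
```python
from h import *
st=read_state(); w=camera('wrist'); T=pose(w,st); cv2.imwrite('pics/w1.png',w['color'])
print(st['ee_pos'],st['finger_gap'],st['force'])
m=mask(w,(0,150,60),(8,255,255))|mask(w,(172,150,60),(180,255,255))
k=blobs(m)[0]; print('tab',rect(w,k,T,74),cv2.boundingRect(k)); print(proj(w,st['ee_pos'],T))
```

```text
[472.07918199 -21.67743559 111.50506172] 40.40405231039963 [ 0.61298469 -0.16481102 -0.05740827]
tab ((454.1136474609375, -22.828832626342773), (39.02983093261719, 49.66135025024414), 3.467426061630249) (198, 180, 59, 70)
[[253.5570409  237.41534404]]
```

View pics/w1.png

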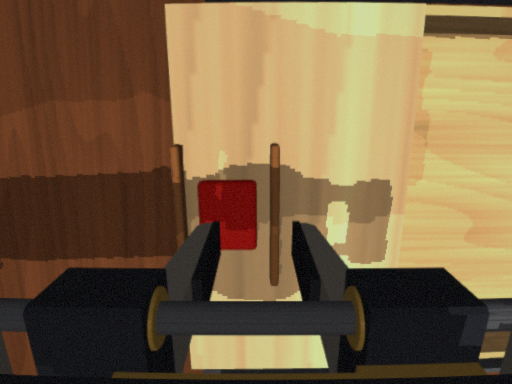

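step_arm --rows "-1.8 -0.1 0 0 0 0 0; 0 0 0 0 0 0 0; 0 0 0 0 0 0 0; 0 0 0 0 0 0 0; 0 0 0 0 0 0 0; 0 0 0 0 0 0 0; 0 0 -1.5 0 0 0 0; 0 0 -1.5 0 0 0 0"

```text
clock: 3.78
ee_pos: [454.2, -22.7, 81.1]
tcp_rot: [0.001, 0.686, 0.728, 0.001]
force: [-0.5, 0.4, 0.3]
finger_gap: 0.5
grip_force: 0.0
```

step_arm --rows "0 0 -0.6 0 0 0 0; 0 0 -0.4 0 0 0 0; 0 0 -0.3 0 0 0 0; 0 0 -0.3 0 0 0 0; 0 0 0 0 0 0 0"

```text
clock: 4.2
ee_pos: [455.5, -22.5, 66.4]
tcp_rot: [0.002, 0.686, 0.728, 0.002]
force: [1.6, 0.1, 7.5]
finger_gap: 0.7
grip_force: 3.9
```

step_arm --rows "0.7 0.04 0 0 0 0 0; 1.0 0.06 0 0 0 0 0; 1.5 0.09 0 0 0 0 0; 1.5 0.09 0 0 0 0 0; 2 0.12 0 0 0 0 0; 2 0.12 0 0 0 0 0"

```text
clock: 4.7
ee_pos: [541.1, -16.7, 66.4]
tcp_rot: [0.0, 0.685, 0.728, 0.001]
force: [-2.1, 1.2, 8.4]
finger_gap: 0.0
grip_force: 4.7
```

step_arm --rows "2 0.12 0 0 0 0 0; 2 0.12 0 0 0 0 0; 2 0.12 0 0 0 0 0; 1.5 0.09 0 0 0 0 0; 0.8 0.05 0 0 0 0 0; 0.6 0.04 0 0 0 0 0; 0 0 0 0 0 0 0"

```text
clock: 5.28
ee_pos: [626.2, -11.6, 66.4]
tcp_rot: [-0.003, 0.685, 0.728, -0.002]
force: [-11.7, 0.5, 19.2]
finger_gap: 0.4
grip_force: 9.5
```

step_arm --rows "-0.5 0 1 0 0 0 0; -0.5 0 3.5 0 0 0 5; -1 0 4 0 0 0 5; -1 0 4 0 0 0 5; -3 0 2.5 0 0 0 5; -4 0 1 0 0 0 5; -4 0 0 0 0 0 5; -2 0 0 0 0 0 5"

```text
clock: 5.95
ee_pos: [465.4, -12.3, 226.0]
tcp_rot: [0.001, 0.686, 0.728, 0.0]
force: [-0.7, 0.3, -0.5]
finger_gap: 45.2
grip_force: 0.0
```

Run:
```python
from h import *
st=read_state(); w=camera('wrist'); T=pose(w,st); cv2.imwrite('pics/w2.png',w['color'])
print(st['ee_pos'],st['finger_gap'],st['force'])
m=mask(w,(0,150,60),(8,255,255))|mask(w,(172,150,60),(180,255,255))
k=blobs(m)[0]; print('tab',rect(w,k,T,74))
for p in ['pocket_purple','pocket_green','pocket_amber']: print(p,[(np.round(d['centre']),round(d['conf'],2), proj(w,d['centre'],T).round()[0]) for d in look_for(w,p)])
```

```text
[465.42575824 -12.25615719 225.99042119] 45.187170138344364 [-0.73988751  0.3070795  -0.5343917 ]
tab ((614.976318359375, -12.088357925415039), (40.009986877441406, 49.46355438232422), 3.7611067295074463)
pocket_purple [(array([505.,  68.,   4.]), 0.55, array([293., 100.])), (array([608., -14.,  77.]), 0.46, array([392., 189.]))]
pocket_green [(array([508., -22.,   7.]), 0.74, array([289., 176.])), (array([ 502., -105.,    6.]), 0.4, array([278., 237.]))]
pocket_amber [(array([ 501., -106.,    5.]), 0.94, array([278., 238.]))]
```

View pics/w2.png

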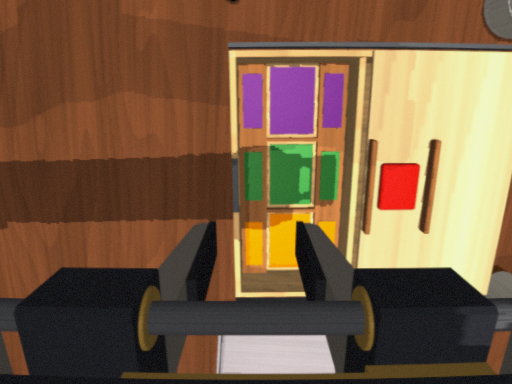

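Run:
```python
from h import *
st=read_state(); w=camera('wrist'); T=pose(w,st)
for n,lo,hi,u in [('p',(125,80,40),(160,255,255),(293,100)),('g',(45,100,40),(85,255,255),(289,176)),('a',(10,180,120),(28,255,255),(290,238))]:
    for k in blobs(mask(w,lo,hi),200):
        if cv2.pointPolygonTest(k,u,False)>0: print(n,rect(w,k,T,6),cv2.boundingRect(k))
s=camera('scene');d=camera('side')
for c in (s,d):
    T=pose(c)
    for o in ['gauge','dock','tray']: print(o,[(np.round(q['centre'],1),round(q['conf'],2)) for q in look_for(c,o)])
cv2.imwrite('pics/g.png',np.hstack([cv2.resize(s['color'][95:195,120:230],None,fx=3.6,fy=3.6),cv2.resize(d['color'][90:190,260:370],None,fx=3.6,fy=3.6)]))
```

```text
p ((505.2042236328125, 67.30721282958984), (50.90086364746094, 75.00885009765625), 3.9256808757781982) (267, 67, 45, 67)
g ((511.31182861328125, -20.258544921875), (51.09263610839844, 74.61981964111328), 3.9004130363464355) (267, 144, 43, 60)
a ((516.6477661132812, -108.019287109375), (50.25173568725586, 74.97589111328125), 3.3582866191864014) (267, 213, 40, 54)
gauge [(array([ 485.3, -412.7,   79.6]), 0.62)]
dock [(array([ 478.5, -397.6,    3.3]), 0.58)]
tray [(array([ 5.643e+02, -2.799e+02,  5.000e-01]), 0.76)]
gauge [(array([ 464.3, -401.7,   79.2]), 0.81), (array([501. ,  51.6,   7.3]), 0.42)]
dock [(array([ 431.9, -417.3,    3.2]), 0.67), (array([508.3, -18.1,  11. ]), 0.67)]
tray [(array([ 555.9, -263.4,    5.3]), 0.79), (array([ 514.7, -106. ,    8.2]), 0.32)]
```

View pics/g.png

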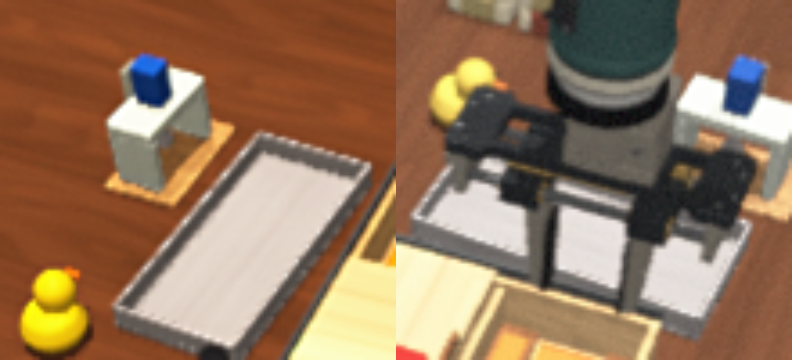

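step_arm --rows "0.1 -4.1 0.3 0 0 0 5; 0.1 -4.1 0.3 0 0 0 5; 0.1 -4.1 0.3 0 0 0 5; 0.1 -4.1 0.3 0 0 0 5; 0.1 -4.1 0.3 0 0 0 5; 0.1 -4.1 0.3 0 0 0 5; 0.1 -4.1 0.3 0 0 0 5; 0.1 -4.1 0.3 0 0 0 5"

```text
clock: 7.27
ee_pos: [476.5, -342.2, 248.9]
tcp_rot: [0.0, 0.686, 0.728, -0.0]
force: [0.1, 0.6, 0.4]
finger_gap: 50.4
grip_force: 0.0
```

step_arm --rows "0 -2 0.3 0 0 0 5; 0 0 0 0 0 0 5"

```text
clock: 7.43
ee_pos: [475.1, -366.4, 251.8]
tcp_rot: [0.001, 0.688, 0.725, -0.001]
force: [-1.3, 0.4, -0.7]
finger_gap: 49.8
grip_force: 0.0
```

```bash
cat > look.py <<'E'
import sys; from h import *
st=read_state(); w=camera('wrist'); T=pose(w,st); cv2.imwrite('pics/%s.png'%sys.argv[1],w['color'])
np.savez('pics/%s.npz'%sys.argv[1],T=T,f=w['fovy'],cx=w['cx'],cy=w['cy'],k1=w['k1'])
print(st['ee_pos'].round(1),R.from_quat(np.roll(st['tcp_rot'],-1)).as_euler('xyz',degrees=True).round(1))
for o in sys.argv[2:]: print(o,[(np.round(q['centre'],1),round(q['conf'],2),proj(w,q['centre'],T).round()[0]) for q in look_for(w,o)])
E
python3 look.py w3 gauge dock
python3 - <<'E'
from h import *
st=read_state(); w=camera('wrist'); T=pose(w,st)
for k in blobs(mask(w,(105,150,50),(130,255,255)),100): print(rect(w,k,T,118),cv2.boundingRect(k))
E
```

```text
[ 475.1 -366.4  251.8] [-180.     0.2   93. ]
gauge [(array([ 471.4, -408.5,   74.9]), 0.77, array([250., 209.]))]
dock [(array([ 468.7, -393.8,    4.7]), 0.56, array([249., 182.]))]
((475.7420349121094, -414.53240966796875), (41.92211151123047, 24.4816951751709), 88.7169418334961) (237, 216, 26, 40)
```

View pics/w3.png

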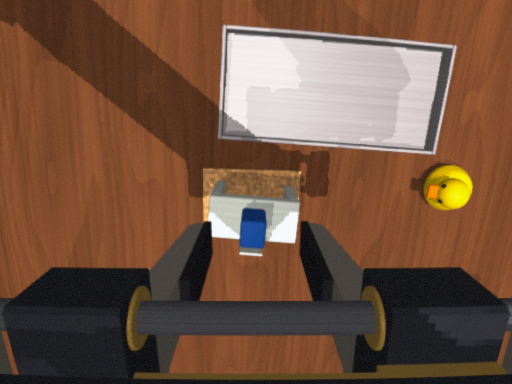

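```bash
cat >> h.py <<'E'
def load(n):
    c=dict(np.load('pics/%s.npz'%n)); T=c.pop('T'); c['fovy']=float(c.pop('f')); c={k:float(v) for k,v in c.items()}; c['color']=cv2.imread('pics/%s.png'%n); return c,T
E
python3 - <<'E'
from h import *
c,T=load('w3')
m=mask(c,(100,120,40),(130,255,255)); k=blobs(m,50)[0]; print(cv2.boundingRect(k)); 
P=cv2.approxPolyDP(k,3,True)[:,0]; print(P)
print(onz(c,P,T,118).round(0)[:,:2].tolist(), onz(c,P,T,74).round(0)[:,:2].tolist())
print('beam',onz(c,[(212,195),(300,197),(208,238),(297,242)],T,74).round(1)[:,:2].tolist())
print('dock',onz(c,[(203,169),(300,171)],T,4).round(1)[:,:2].tolist())
print('tray',onz(c,[(225,26),(455,45),(436,154),(219,138)],T,28).round(1)[:,:2].tolist())
cv2.imwrite('pics/g2.png',cv2.resize(c['color'][160:270,190:320],None,fx=5,fy=5))
E
```

```text
(240, 209, 26, 39)
[[244 209]
 [240 245]
 [262 247]
 [264 211]]
[[466.0, -395.0], [464.0, -434.0], [486.0, -435.0], [486.0, -396.0]] [[465.0, -409.0], [462.0, -454.0], [488.0, -455.0], [488.0, -410.0]]
beam [[428.6, -394.7], [527.3, -391.8], [424.8, -447.1], [528.7, -446.6]]
dock [[407.3, -380.2], [535.2, -376.2]]
tray [[433.4, -210.4], [698.1, -213.7], [699.2, -340.6], [430.0, -335.9]]
```

View pics/g2.png

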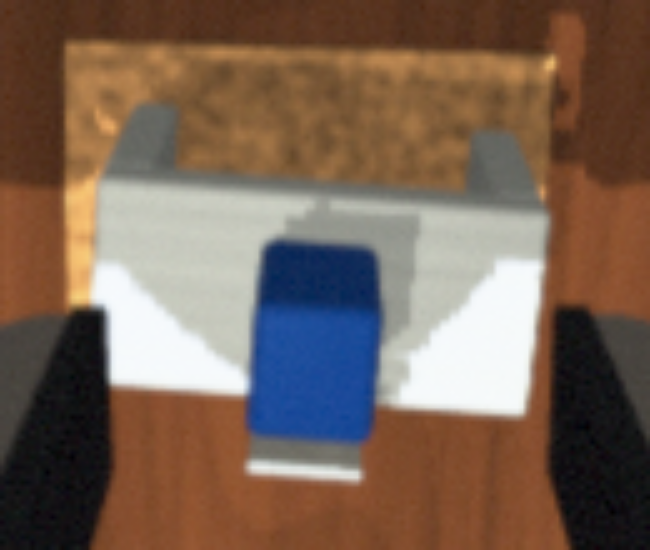

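Run:
```python
from h import *
c,T=load('w3')
b=onz(c,[(210,196),(299.6,202),(295,243),(211,237)],T,78)[:,:2]; print('beam',b.round(1).tolist(),b.mean(0))
b=onz(c,[(241.6,221),(265.6,221.6),(264,248),(239.6,247)],T,122)[:,:2]; print('grip',b.round(1).tolist(),b.mean(0))
o=lambda x,y:(190+x/5-.4,160+y/5-.4)
b=onz(c,[o(65,42),o(555,55)],T,4)[:,:2]; print('dock',b.round(1).tolist(),b.mean(0))
```

```text
beam [[426.9, -394.8], [526.8, -396.5], [525.9, -446.2], [428.8, -443.9]] [ 477.08623495 -420.35337187]
grip [[464.3, -405.8], [488.0, -405.2], [488.2, -433.7], [463.5, -433.9]] [ 475.99946264 -419.63517521]
dock [[406.8, -378.9], [535.9, -375.6]] [ 471.34029897 -377.24796948]
```

step_arm --rows "0.05 -2.7 -2 0 0 -0.035 6; 0.05 -2.7 -3 0 0 -0.035 6; 0 0 -3.8 0 0 0 6; 0 0 -3.5 0 0 0 6; 0 0 -2.8 0 0 0 6; 0 0 -1.7 0 0 0 6; 0 0 0 0 0 0 6; 0 0 0 0 0 0 2" --newtons 25

```text
clock: 8.3
ee_pos: [478.2, -412.1, 83.1]
tcp_rot: [-0.001, 0.71, 0.704, 0.0]
force: [-0.5, 0.3, 0.9]
finger_gap: 55.1
grip_force: 0.0
```

step_arm --rows "0 0 0 0 0 0 2; 0 0 0 0 0 0 2; 0 0 0 0 0 0 2; 0 0 0 0 0 0 2; 0 0 0 0 0 0 2; 0 0 0 0 0 0 2"

```text
clock: 8.8
ee_pos: [476.8, -414.3, 84.3]
tcp_rot: [-0.0, 0.711, 0.703, -0.0]
force: [-3.7, 1.2, 4.9]
finger_gap: 25.8
grip_force: 25.0
```

step_arm --rows "0 0 2 0 0 0 2; 0 0 3.5 0 0 0 2; 0 0.5 4 0 0 0 2; 0 1.5 3.8 0 0 0 2; 0.1 3.2 2.5 0 0 0 2; 0.1 3.6 1.8 0 0 0 2; 0.1 3.6 1.8 0 0 0 2; 0.1 3.6 1.8 0 0 0 2"

```text
clock: 9.47
ee_pos: [481.4, -252.0, 295.9]
tcp_rot: [-0.0, 0.711, 0.703, 0.0]
force: [-0.0, 0.1, -4.7]
finger_gap: 25.7
grip_force: 25.0
```

step_arm --rows "0.1 4 0.5 0 0 0 2; 0.1 4 0.5 0 0 0 2; 0.1 4 0.5 0 0 0 2; 0.1 4 0.5 0 0 0 2; 0.1 4 0.5 0 0 0 2; 0.1 4 0 0 0 0 2; 0.1 4 0 0 0 0 2; 0.1 4 0 0 0 0 2"

```text
clock: 10.13
ee_pos: [489.0, 68.1, 320.3]
tcp_rot: [-0.0, 0.711, 0.704, 0.0]
force: [1.1, 1.0, -5.0]
finger_gap: 26.4
grip_force: 25.0
```

step_arm --rows "0.1 4 0 0 0 0 2; 0.1 3 0 0 0 0 2; 0 2 0 0 0 0 2; 0 0 0 0 0 0 2; 0 0 0 0 0 0 2"

```text
clock: 10.55
ee_pos: [491.0, 157.2, 319.8]
tcp_rot: [-0.0, 0.71, 0.705, -0.001]
force: [-0.0, -0.6, -5.0]
finger_gap: 25.6
grip_force: 25.0
```

```bash
python3 look.py w4 purple_1 green_1 amber_1 gauge
```

```text
[491.  157.2 319.8] [-179.9    0.    89.6]
purple_1 [(array([432. , 325.3,  26.1]), 0.6, array([210.,  31.]))]
green_1 [(array([428.3, 212.8,  40.9]), 0.88, array([209., 118.])), (array([633.9, 298.8,  39.3]), 0.78, array([364.,  50.])), (array([541.1, 228.2,  43.6]), 0.74, array([292., 106.])), (array([747.3, 324.6,  39. ]), 0.72, array([450.,  31.]))]
amber_1 []
gauge [(array([492.9, 166.8, 312. ]), 0.56, array([257., 217.]))]
```

View pics/w4.png

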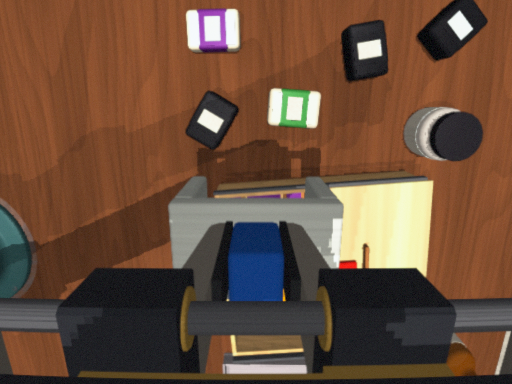

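```bash
cat >> h.py <<'E'
HS={'purple':((120,60,40),(160,255,255)),'green':((45,100,40),(85,255,255)),'amber':((10,150,150),(28,255,255))}
def bars(c,T,names=('purple','green','amber'),z=35,xmin=380,ymin=160):
    h=cv2.cvtColor(c['color'],cv2.COLOR_BGR2HSV); out={}
    white=((h[...,1]<70)&(h[...,2]>120)).astype(np.uint8)
    for n in names:
        for k in blobs(mask(c,*HS[n]),60):
            u=cv2.minAreaRect(k)[0]; w=onz(c,u,T,z)[0]
            if w[1]<ymin: continue
            hull=np.zeros(white.shape,np.uint8); cv2.drawContours(hull,[cv2.convexHull(k)],-1,1,-1)
            near=cv2.dilate(hull,np.ones((3,3)),iterations=int(2+np.sqrt(cv2.contourArea(k))*.6))
            lab=blobs(cv2.erode(hull,np.ones((3,3)))&white,8)
            if not lab: continue
            m=cv2.moments(lab[0]); lc=(m['m10']/m['m00'],m['m01']/m['m00'])
            inv=cv2.inRange(c['color'],np.array((0,0,0)),np.array((255,255,255)))
            b=((white|(mask(c,*HS[n])>0).astype(np.uint8))&near)
            b=cv2.morphologyEx(b,cv2.MORPH_CLOSE,np.ones((3,3))); K_=[q for q in blobs(b) if cv2.pointPolygonTest(q,lc,False)>0]
            r=rect(c,K_[0],T,z); (a,bb),ang=r[1],r[2]
            yaw=ang if a>bb else ang-90
            yaw=(yaw+90)%180-90
            out[n]=(onz(c,lc,T,z)[0].round(1),'label',np.round(lc,1),'yaw',round(yaw,1),'size',np.round(r[1],1))
    return out
E
python3 - <<'E'
from h import *
c,T=load('w4')
for z in (30,40): print(bars(c,T,z=z))
s=camera('scene'); d=camera('side')
for q in (s,d): print(bars(q,pose(q),z=35))
E
```

```text
{'purple': (array([435.4, 328.5,  30. ]), 'label', array([211.9,  28. ]), 'yaw', -0.7, 'size', array([51.6, 69.4])), 'green': (array([545.6, 225. ,  30. ]), 'label', array([294.2, 108.1]), 'yaw', -4.7, 'size', array([50.4, 70.7]))}
{'purple': (array([436.6, 326.3,  40. ]), 'label', array([211.9,  28. ]), 'yaw', -0.7, 'size', array([50.4, 67.8])), 'green': (array([544.5, 225.1,  40. ]), 'label', array([294.2, 108.1]), 'yaw', -4.7, 'size', array([49.3, 69.1]))}
{'amber': (array([542.8, 423.1,  35. ]), 'label', array([396.7, 214. ]), 'yaw', -2.4, 'size', array([51.7, 71.8]))}
{'purple': (array([434.4, 329.1,  35. ]), 'label', array([264.4, 328.2]), 'yaw', 0.2, 'size', array([71.2, 57.3])), 'green': (array([545.8, 220.9,  35. ]), 'label', array([243.3, 274.5]), 'yaw', -5.3, 'size', array([63.3, 79.5]))}
```

step_arm --rows "-0.38 1.3 -0.5 0 0 -0.121 2; -0.38 1.3 -0.8 0 0 -0.121 2; -0.38 1.3 -0.8 0 0 -0.121 2; -0.38 1.3 -0.8 0 0 -0.121 2; -0.38 1.3 -0.8 0 0 -0.121 2; -0.38 1.3 -0.8 0 0 -0.121 2; -0.38 1.3 -0.8 0 0 -0.121 2; -0.38 1.3 -0.8 0 0 -0.121 2"

```text
clock: 11.57
ee_pos: [461.4, 260.0, 259.6]
tcp_rot: [0.0, 0.957, 0.289, 0.0]
force: [0.1, -0.1, -5.2]
finger_gap: 25.7
grip_force: 25.0
```

step_arm --rows "-0.38 1.3 -0.8 0 0 -0.121 2; -0.38 1.3 -0.8 0 0 -0.121 2; -0.38 1.3 -0.8 0 0 -0.121 2; -0.38 1.3 -0.8 0 0 -0.121 2; -0.38 1.4 -0.8 0 0 -0.121 2; 0 0 0 0 0 0 2; 0 0 0 0 0 0 2"

```text
clock: 12.15
ee_pos: [442.0, 325.8, 219.5]
tcp_rot: [0.0, 1.0, -0.004, -0.0]
force: [0.1, -0.6, -4.2]
finger_gap: 25.9
grip_force: 25.0
```

```bash
python3 look.py w5
python3 - <<'E'
from h import *
c,T=load('w5')
print(bars(c,T,z=35))
d=camera('side'); print(bars(d,pose(d),z=35)); d=camera('scene'); print(bars(d,pose(d),z=35))
E
```

```text
[442.  325.8 219.5] [179.9   0.   -0.5]
{'purple': (array([436.5, 328. ,  35. ]), 'label', array([253.6, 177.4]), 'yaw', 89.6, 'size', array([103.2,  83.4])), 'green': (array([544.7, 223.7,  35. ]), 'label', array([352.3,  75.9]), 'yaw', -4.8, 'size', array([55.5, 69.4])), 'amber': (array([310.2, 592.8,  35. ]), 'label', array([ 44. , 277.3]), 'yaw', 89.0, 'size', array([308.7, 213.3]))}
{'purple': (array([433.9, 330.1,  35. ]), 'label', array([264.4, 328.6]), 'yaw', 0.2, 'size', array([81.7, 71.9])), 'amber': (array([538.8, 426. ,  35. ]), 'label', array([204.9, 344.4]), 'yaw', -2.1, 'size', array([56.7, 74.1]))}Traceback (most recent call last):
  File "<stdin>", line 4, in <module>
  File "h.py", line 52, in bars
    r=rect(c,K_[0],T,z); (a,bb),ang=r[1],r[2]
             ~~^^^
IndexError: list index out of range
```

View pics/w5.png

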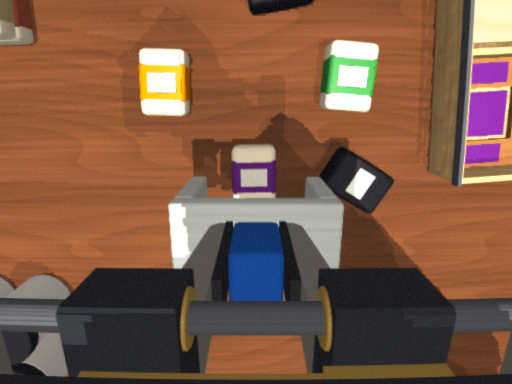

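step_arm --rows "0 0.2 -3.5 0 0 0 2; 0 0 -3.5 0 0 0 2; 0 0 -3 0 0 0 2; 0 0 -2 0 0 0 2; 0 0 -1 0 0 0 2; 0 0 -0.5 0 0 0 2; 0 0 0 0 0 0 2"

```text
clock: 12.88
ee_pos: [442.8, 327.3, 84.8]
tcp_rot: [0.0, 1.0, -0.006, -0.0]
force: [0.1, -1.6, -2.6]
finger_gap: 25.6
grip_force: 25.0
```

step_arm --rows "0 0 -0.2 0 0 0 2; 0 0 -0.2 0 0 0 2; 0 0 0 0 0 0 2; 0 0 0 0 0 0 2"

```text
clock: 13.22
ee_pos: [443.4, 328.5, 81.9]
tcp_rot: [-0.001, 1.0, -0.006, 0.001]
force: [1.0, -0.5, -2.8]
finger_gap: 25.4
grip_force: 25.0
```

step_arm --rows "0 0 -0.15 0 0 0 2; 0 0 0 0 0 0 2; 0 0 0 0 0 0 4.5; 0 0 0 0 0 0 4.5; 0 0 0 0 0 0 4.5; 0 0 0 0 0 0 4.5; 0 0 0 0 0 0 4.5; 0 0 0 0 0 0 4.5"

```text
clock: 13.88
ee_pos: [442.2, 327.8, 79.2]
tcp_rot: [0.0, 1.0, -0.006, -0.0]
force: [0.4, -0.4, 0.6]
finger_gap: 45.2
grip_force: 0.0
```

step_arm --rows "0 0 0 0 0 0 4.5; 0 0 0 0 0 0 4.5; 0 0 0 0 0 0 4.5; 0 0 0 0 0 0 4.5; 0 0 0 0 0 0 4.5; 0 0 0 0 0 0 4.5; 0 0 0 0 0 0 4.5"

```text
clock: 14.47
ee_pos: [442.3, 327.9, 79.3]
tcp_rot: [-0.0, 1.0, -0.006, 0.0]
force: [-0.8, -0.7, 0.5]
finger_gap: 45.3
grip_force: 0.0
```

```bash
python3 look.py w6
python3 - <<'E'
from h import *
d=camera('side'); 
u=proj(d,(436,328,60),pose(d))[0].astype(int); print(u)
w=cv2.imread('pics/w6.png')
cv2.imwrite('pics/m1.png',np.hstack([cv2.resize(d['color'][u[1]-40:u[1]+40,u[0]-45:u[0]+45],(450,400),interpolation=cv2.INTER_CUBIC),w[130:330,160:335].repeat(2,0).repeat(2,1)]))
E
```

```text
[442.3 327.9  79.3] [-180.    -0.    -0.7]
[264 322]
```

View pics/m1.png

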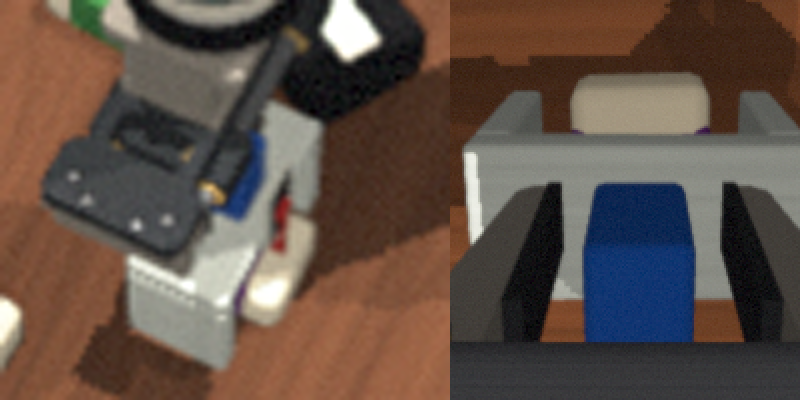

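step_arm --rows "0 0 0 0 0 0 2; 0 0 0 0 0 0 2; 0 0 0 0 0 0 2; 0 0 0 0 0 0 2; 0 0 0 0 0 0 2; 0 0 2 0 0 0 2; 0 0 3 0 0 0 2; 0 0 3.5 0 0 0 2"

```text
clock: 15.23
ee_pos: [440.3, 326.1, 162.6]
tcp_rot: [0.002, 1.0, -0.006, -0.003]
force: [1.0, 0.0, -4.5]
finger_gap: 26.1
grip_force: 25.0
```

step_arm --rows "0 0 3 0 0 0 2; 2.5 -2.5 1 0 0 -0.035 2; 2.8 -2.7 0 0 0 -0.035 2; 2.8 -2.7 0 0 0 0 2; 2 -1.9 0 0 0 0 2; 0 0 0 0 0 0 2; 0 0 0 0 0 0 2"

```text
clock: 15.82
ee_pos: [543.7, 227.1, 203.0]
tcp_rot: [0.001, 0.999, -0.043, -0.001]
force: [-0.2, 0.9, -4.3]
finger_gap: 25.8
grip_force: 25.0
```

```bash
python3 look.py w7 green_1 amber_1
python3 - <<'E'
from h import *
c,T=load('w7')
for z in(30,40): print(bars(c,T,('green','amber'),z=z))
print(read_state()['force'],read_state()['finger_gap'])
E
```

```text
[543.7 227.1 203. ] [ 1.799e+02  1.000e-01 -5.000e+00]
green_1 [(array([551.6, 223.3,  41.6]), 0.96, array([258., 169.])), (array([719.9, 320. ,  24.9]), 0.66, array([146.,   7.])), (array([638.2, 297.1,  40.7]), 0.6, array([177.,  90.])), (array([507.1, -20.5,   5. ]), 0.4, array([464., 183.]))]
amber_1 [(array([543.9, 419.4,  33.9]), 0.69, array([ 81., 190.]))]
{'green': (array([541.9, 225.5,  30. ]), 'label', array([257., 176.]), 'yaw', -5.0, 'size', array([50.6, 61.7])), 'amber': (array([539.9, 426.2,  30. ]), 'label', array([ 78.1, 193.2]), 'yaw', -1.3, 'size', array([55.3, 70.9]))}
{'green': (array([544.1, 225.4,  40. ]), 'label', array([257., 176.]), 'yaw', -5.0, 'size', array([49.1, 59.9])), 'amber': (array([542.2, 420.3,  40. ]), 'label', array([ 78.1, 193.2]), 'yaw', -1.3, 'size', array([53.7, 68.8]))}
[-0.47065506  0.18782114 -4.23241498] 25.796884911794606
```

step_arm --rows "0.6 -0.2 -3 0 0 0 2; 0 0 -3.5 0 0 0 2; 0 0 -2.5 0 0 0 2; 0 0 -1.3 0 0 0 2; 0 0 -0.5 0 0 0 2; 0 0 0 0 0 0 2; 0 0 0 0 0 0 2; 0 0 0 0 0 0 2"

```text
clock: 16.63
ee_pos: [550.4, 228.8, 98.2]
tcp_rot: [-0.001, 0.999, -0.041, 0.001]
force: [-0.5, 0.2, -2.1]
finger_gap: 25.7
grip_force: 25.0
```

step_arm --rows "0 0 -0.6 0 0 0 2; 0 0 -0.4 0 0 0 2; 0 0 -0.2 0 0 0 2; 0 0 -0.15 0 0 0 2; 0 0 -0.1 0 0 0 2; 0 0 0 0 0 0 2; 0 0 0 0 0 0 2"

```text
clock: 17.22
ee_pos: [549.6, 227.9, 81.9]
tcp_rot: [-0.0, 0.999, -0.041, 0.0]
force: [0.7, 0.8, -2.5]
finger_gap: 25.9
grip_force: 25.0
```

step_arm --rows "0 0 -0.15 0 0 0 2; 0 0 0 0 0 0 2; 0 0 0 0 0 0 4.5; 0 0 0 0 0 0 4.5; 0 0 0 0 0 0 4.5; 0 0 0 0 0 0 4.5; 0 0 0 0 0 0 4.5; 0 0 0 0 0 0 4.5"

```text
clock: 17.88
ee_pos: [549.3, 227.8, 80.3]
tcp_rot: [0.0, 0.999, -0.041, -0.0]
force: [0.3, -0.2, -0.2]
finger_gap: 44.5
grip_force: 0.0
```

step_arm --rows "0 0 0 0 0 0 4.5; 0 0 0 0 0 0 4.5; 0 0 0 0 0 0 4.5; 0 0 0 0 0 0 4.5; 0 0 0 0 0 0 4.5; 0 0 0 0 0 0 4.5; 0 0 0 0 0 0 4.5"

```text
clock: 18.47
ee_pos: [549.3, 227.8, 80.3]
tcp_rot: [0.0, 0.999, -0.041, -0.0]
force: [0.5, 0.0, 0.1]
finger_gap: 44.9
grip_force: 0.0
```

step_arm --rows "0 0 0 0 0 0 2; 0 0 0 0 0 0 2; 0 0 0 0 0 0 2; 0 0 0 0 0 0 2; 0 0 0 0 0 0 2; 0 0 2 0 0 0 2; 0 0 3 0 0 0 2; 0 0 3.5 0 0 0 2"

```text
clock: 19.13
ee_pos: [547.1, 226.9, 163.5]
tcp_rot: [0.002, 0.999, -0.041, -0.003]
force: [0.7, -0.2, -4.4]
finger_gap: 26.0
grip_force: 25.0
```

step_arm --rows "0 0 3 0 0 0 2; 0 3 1 0 0 0.025 2; 0 4 0 0 0 0.025 2; 0 4 0 0 0 0 2; 0 4 0 0 0 0 2; 0 4 0 0 0 0 2; 0 0 0 0 0 0 2; 0 0 0 0 0 0 2"

```text
clock: 19.8
ee_pos: [546.5, 421.1, 203.1]
tcp_rot: [0.0, 1.0, -0.013, -0.002]
force: [1.1, -0.8, -3.8]
finger_gap: 26.0
grip_force: 25.0
```

```bash
python3 look.py w8 green_1 amber_1 purple_1
python3 - <<'E'
from h import *
c,T=load('w8')
for z in(30,40): print(bars(c,T,('amber',),z=z))
print(read_state()['force'],read_state()['finger_gap'])
E
```

```text
[546.5 421.1 203.1] [180.    0.2  -1.5]
green_1 [(array([440.6, 218.5,  38.1]), 0.81, array([432., 261.])), (array([637.6, 306.6,  40.8]), 0.64, array([369.,  84.])), (array([547.3, 233.8,  40.4]), 0.58, array([431., 171.]))]
amber_1 [(array([547.7, 428.7,  33.9]), 0.95, array([248., 174.]))]
purple_1 [(array([453.7, 311.6,  30.7]), 0.86, array([352., 250.])), (array([552. , 421.6, 195.6]), 0.22, array([255., 226.]))]
{'amber': (array([540.3, 425.1,  30. ]), 'label', array([252., 180.]), 'yaw', -1.5, 'size', array([48.2, 55.3]))}
{'amber': (array([542.6, 425. ,  40. ]), 'label', array([252., 180.]), 'yaw', -1.5, 'size', array([46.8, 53.7]))}
[-0.4002506   0.11768157 -4.00747075] 25.82291401228277
```

step_arm --rows "0 0.3 -3 0 0 0 2; 0 0 -3.5 0 0 0 2; 0 0 -2.5 0 0 0 2; 0 0 -1.3 0 0 0 2; 0 0 -0.4 0 0 0 2; 0 0 0 0 0 0 2; 0 0 0 0 0 0 2; 0 0 0 0 0 0 2"

```text
clock: 20.67
ee_pos: [550.6, 421.7, 100.6]
tcp_rot: [-0.001, 1.0, -0.016, 0.001]
force: [-0.5, 0.3, -4.2]
finger_gap: 26.0
grip_force: 25.0
```

step_arm --rows "0 0 -0.6 0 0 0 2; 0 0 -0.4 0 0 0 2; 0 0 -0.2 0 0 0 2; 0 0 -0.15 0 0 0 2; 0 0 -0.1 0 0 0 2; 0 0 0 0 0 0 2; 0 0 0 0 0 0 2"

```text
clock: 21.25
ee_pos: [549.5, 421.0, 83.9]
tcp_rot: [-0.0, 1.0, -0.016, 0.0]
force: [-0.2, 0.1, -2.7]
finger_gap: 26.0
grip_force: 25.0
```

step_arm --rows "0 0.2 -0.2 0 0 0 2; 0 0 -0.15 0 0 0 2; 0 0 0 0 0 0 2; 0 0 0 0 0 0 4.5; 0 0 0 0 0 0 4.5; 0 0 0 0 0 0 4.5; 0 0 0 0 0 0 4.5; 0 0 0 0 0 0 4.5"

```text
clock: 21.92
ee_pos: [549.3, 422.9, 80.4]
tcp_rot: [-0.0, 1.0, -0.016, 0.0]
force: [0.3, -0.3, -0.9]
finger_gap: 45.1
grip_force: 0.0
```

step_arm --rows "0 0 0 0 0 0 4.5; 0 0 0 0 0 0 4.5; 0 0 0 0 0 0 4.5; 0 0 0 0 0 0 4.5; 0 0 0 0 0 0 4.5; 0 0 0 0 0 0 4.5; 0 0 0 0 0 0 4.5; 0 0 0 0 0 0 4.5"

```text
clock: 22.58
ee_pos: [549.3, 422.8, 80.3]
tcp_rot: [0.0, 1.0, -0.016, -0.0]
force: [-0.4, -0.4, 0.0]
finger_gap: 45.3
grip_force: 0.0
```

```bash
python3 look.py w9
python3 - <<'E'
from h import *
d=camera('side'); s=camera('scene'); T=pose(d)
u=proj(d,(545,425,60),pose(d))[0].astype(int); v=proj(s,(545,425,60),pose(s))[0].astype(int);print(u,v)
cv2.imwrite('pics/m2.png',np.hstack([cv2.resize(d['color'][u[1]-40:u[1]+35,u[0]-40:u[0]+35],(400,400),interpolation=cv2.INTER_CUBIC),cv2.resize(s['color'][v[1]-40:v[1]+35,v[0]-40:v[0]+35],(400,400),interpolation=cv2.INTER_CUBIC)]))
E
```

```text
[549.3 422.8  80.3] [180.    0.   -1.9]
[201 338] [399 209]
```

View pics/m2.png

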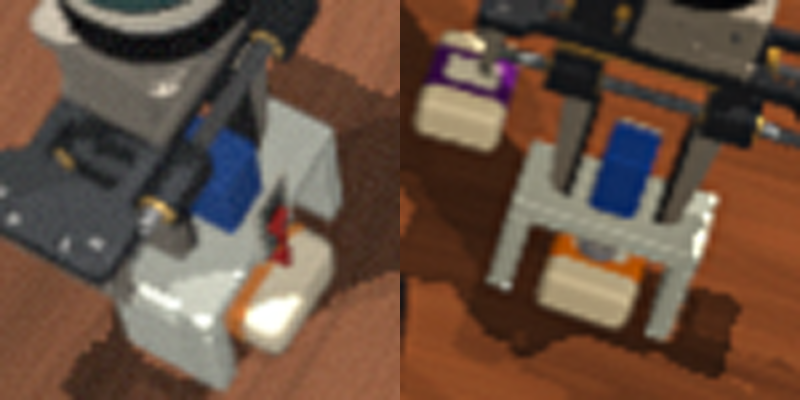

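step_arm --rows "0 0 0 0 0 0 2; 0 0 0 0 0 0 2; 0 0 0 0 0 0 2; 0 0 0 0 0 0 2; 0 0 0 0 0 0 2; 0 0 2 0 0 0 2; 0 0 3.5 0 0 0 2; 0 0 4 0 0 0 2"

```text
clock: 23.4
ee_pos: [547.1, 421.0, 172.3]
tcp_rot: [0.003, 1.0, -0.016, -0.003]
force: [1.4, 1.2, -4.2]
finger_gap: 26.0
grip_force: 25.0
```

step_arm --rows "0 0 4 0 0 0 2; -0.3 -3.5 1 0 0 0.122 2; -0.3 -3.9 0 0 0 0.122 2; -0.3 -3.9 0 0 0 0.122 2; -0.3 -3.9 0 0 0 0.122 2; -0.3 -3.9 0 0 0 0.122 2; -0.3 -3.9 0 0 0 0.122 2; -0.3 -3.9 0 0 0 0.122 2"

```text
clock: 24.07
ee_pos: [527.0, 152.1, 224.4]
tcp_rot: [0.0, 0.916, 0.401, -0.001]
force: [0.7, 0.2, -4.8]
finger_gap: 26.1
grip_force: 25.0
```

step_arm --rows "-0.3 -3.9 0 0 0 0.122 2; -0.3 -3.9 0 0 0 0.122 2; -0.3 -3.9 0 0 0 0.122 2; -0.3 -3.9 0 0 0 0.122 2; -0.3 -3.9 0 0 0 0.122 2; -0.3 -3.9 0 0 0 0.122 2; -0.3 -3.9 0 0 0 0 2; -0.3 -3.9 0 0 0 0 2"

```text
clock: 24.73
ee_pos: [504.8, -143.8, 224.6]
tcp_rot: [-0.001, 0.73, 0.683, -0.0]
force: [0.8, -0.3, -4.2]
finger_gap: 25.6
grip_force: 25.0
```

step_arm --rows "-0.3 -3.9 0 0 0 0 2; -0.3 -3.9 0 0 0 0 2; -0.3 -3.9 0 0 0 0 2; -0.3 -3.9 0 0 0 0 2; -0.3 -3 0 0 0 0 2; 0 -2 0 0 0 0 2; 0 0 0 0 0 0 2; 0 0 0 0 0 0 2"

```text
clock: 25.4
ee_pos: [489.8, -349.1, 224.0]
tcp_rot: [-0.001, 0.731, 0.682, -0.0]
force: [0.3, 1.4, -5.1]
finger_gap: 25.5
grip_force: 25.0
```

```bash
python3 look.py w10 gauge dock
python3 - <<'E'
from h import *
d=camera('side'); print(bars(d,pose(d)))
E
```

```text
[ 489.8 -349.1  224. ] [-1.799e+02 -1.000e-01  8.600e+01]
gauge [(array([ 487.1, -341.3,  214.4]), 0.75, array([248., 219.])), (array([ 708.7, -375.2,   48.2]), 0.37, array([452., 183.]))]
dock [(array([ 495.1, -381.5,    2.8]), 0.74, array([261., 191.]))]
{'purple': (array([434.4, 329.1,  35. ]), 'label', array([264.4, 328.2]), 'yaw', 0.2, 'size', array([71.2, 57.3])), 'green': (array([545.8, 220.9,  35. ]), 'label', array([243.3, 274.5]), 'yaw', -4.2, 'size', array([64.2, 78. ])), 'amber': (array([538.8, 426. ,  35. ]), 'label', array([204.9, 344.5]), 'yaw', -2.2, 'size', array([55.8, 73.9]))}
```

step_arm --rows "-0.8 -3 0 0 0 0.04 2; -0.9 -3.2 -1 0 0 0.04 2; 0 0 -3 0 0 0 2; 0 0 -3.5 0 0 0 2; 0 0 -3 0 0 0 2; 0 0 -2 0 0 0 2; 0 0 0 0 0 0 2; 0 0 0 0 0 0 2"

```text
clock: 26.27
ee_pos: [474.1, -408.9, 99.7]
tcp_rot: [-0.001, 0.702, 0.712, 0.0]
force: [0.2, 0.4, -3.6]
finger_gap: 25.9
grip_force: 25.0
```

step_arm --rows "-0.1 -0.2 -0.8 0 0 0 2; 0 0 -0.4 0 0 0 2; 0 0 -0.2 0 0 0 2; 0 0 0 0 0 0 2; 0 0 0 0 0 0 2"

```text
clock: 26.68
ee_pos: [473.3, -412.5, 86.9]
tcp_rot: [0.0, 0.702, 0.712, 0.0]
force: [0.0, 0.1, -3.4]
finger_gap: 25.6
grip_force: 25.0
```

step_arm --rows "0 0 -0.2 0 0 0 2; 0 0 0 0 0 0 2; 0 0 0 0 0 0 5; 0 0 0 0 0 0 5; 0 0 0 0 0 0 5; 0 0 0 0 0 0 5; 0 0 0 0 0 0 5; 0 0 0 0 0 0 5"

```text
clock: 27.35
ee_pos: [473.2, -412.4, 84.5]
tcp_rot: [0.0, 0.702, 0.712, -0.0]
force: [0.1, -0.0, -0.5]
finger_gap: 50.0
grip_force: 0.0
```

step_arm --rows "0 0 2.5 0 0 0 5; 0 0 3.5 0 0 0 5; 0 0 4 0 0 0 5; 0 1.5 3.8 0 0 0 0; 0.4 4 0 0 0 -0.122 0; 0.4 4 0 0 0 -0.122 0; 0.4 4 0 0 0 -0.122 0; 0.4 4 0 0 0 -0.122 0"

```text
clock: 28.02
ee_pos: [488.9, -237.8, 222.8]
tcp_rot: [0.0, 0.853, 0.521, 0.0]
force: [0.7, 0.5, -1.1]
finger_gap: 18.6
grip_force: 0.0
```

step_arm --rows "0.2 4 0 0 0 -0.122 0; 0 4 0 0 0 -0.122 0; 0 4 0 0 0 -0.122 0; 0 4 0 0 0 -0.122 0; 0 4 0 0 0 -0.122 0; 0 4 0 0 0 -0.122 0; 0 4 0 0 0 -0.122 0; 0 4 0 0 0 -0.122 0"

```text
clock: 28.68
ee_pos: [491.7, 52.2, 222.6]
tcp_rot: [0.0, 0.994, 0.106, 0.0]
force: [1.3, -0.2, -0.1]
finger_gap: 0.4
grip_force: 0.0
```

step_arm --rows "-0.8 4 0 0 0 -0.122 0; -0.8 4 0 0 0 0 0; -0.8 4 0 0 0 0 0; -0.8 4 0 0 0 0 0; -0.8 4 0 0 0 0 0; -0.8 3 0 0 0 0 0; 0 0 0 0 0 0 0; 0 0 0 0 0 0 0"

```text
clock: 29.35
ee_pos: [444.1, 277.6, 222.3]
tcp_rot: [-0.0, 0.998, 0.058, -0.0]
force: [0.8, 0.2, 0.1]
finger_gap: 0.4
grip_force: 0.0
```

```bash
python3 look.py w11 purple_1
python3 - <<'E'
from h import *
c,T=load('w11')
for z in(30,40): print(bars(c,T,z=z))
d=camera('side'); T=pose(d); print([(np.round(q['centre'],1),round(q['conf'],2)) for q in look_for(d,'gauge')])
E
```

```text
[444.1 277.6 222.3] [-180.     0.     6.6]
purple_1 []
{'purple': (array([435.6, 327.9,  30. ]), 'label', array([211.1, 173.5]), 'yaw', 0.6, 'size', array([70.4, 50.1])), 'green': (array([545.2, 223.1,  30. ]), 'label', array([316.8,  85.4]), 'yaw', -4.2, 'size', array([53.1, 70.2])), 'amber': (array([540.6, 425.7,  30. ]), 'label', array([128.1,  67.7]), 'yaw', -0.3, 'size', array([56.4, 69.2]))}
{'purple': (array([437.9, 326.7,  40. ]), 'label', array([211.1, 173.5]), 'yaw', 0.6, 'size', array([68.4, 48.7])), 'green': (array([544.4, 224.8,  40. ]), 'label', array([316.8,  85.4]), 'yaw', -4.2, 'size', array([51.6, 68.3])), 'amber': (array([540. , 421.9,  40. ]), 'label', array([128.1,  67.7]), 'yaw', -0.3, 'size', array([54.8, 67.3]))}
[(array([432.3, 333. ,  27.3]), 0.45)]
```

step_arm --rows "-0.4 2.5 -2 0 0 -0.05 0; -0.4 2.5 -2.5 0 0 -0.055 0; 0 0 -4 0 0 0 0; 0 0 -4 0 0 0 0; 0 0 -3 0 0 0 0; 0 0 -1.5 0 0 0 0; 0 0 0 0 0 0 0; 0 0 0 0 0 0 0"

```text
clock: 30.22
ee_pos: [437.5, 324.6, 52.0]
tcp_rot: [0.001, 1.0, 0.002, -0.0]
force: [0.6, 0.2, 0.1]
finger_gap: 0.2
grip_force: 0.0
```

step_arm --rows "0 0 -0.3 0 0 0 0; 0 0 -0.3 0 0 0 0; 0 0 -0.2 0 0 0 0; 0 0 -0.1 0 0 0 0; 0 0 0 0 0 0 0"

```text
clock: 30.63
ee_pos: [437.3, 325.9, 43.7]
tcp_rot: [-0.0, 1.0, 0.003, 0.0]
force: [-0.5, 0.2, 1.3]
finger_gap: 0.5
grip_force: 0.0
```

step_arm --rows "0 0 -0.3 0 0 0 0; 0 0 -0.3 0 0 0 0; 0 0 -0.2 0 0 0 0; 0 0 -0.1 0 0 0 0; 0 0 0 0 0 0 0"

```text
clock: 31.05
ee_pos: [436.8, 325.7, 33.9]
tcp_rot: [0.0, 1.0, 0.003, -0.0]
force: [0.1, -0.2, 0.4]
finger_gap: 0.4
grip_force: 0.0
```

step_arm --rows "0 0.1 2 0 0 0 7.6; 0 0.1 1 0 0 0 7.6; 0 0 0 0 0 0 7.6; 0 0 0 0 0 0 7.6; 0 0 0 0 0 0 7.6; 0 0 0 0 0 0 7.6; 0 0 0 0 0 0 7.6; 0 0 0 0 0 0 7.6"

```text
clock: 31.72
ee_pos: [436.8, 327.6, 63.8]
tcp_rot: [0.0, 1.0, 0.003, -0.0]
force: [0.3, -0.0, -0.1]
finger_gap: 51.6
grip_force: 0.0
```

step_arm --rows "0 0 0 0 0 0 7.6; 0 0 0 0 0 0 7.6; 0 0 0 0 0 0 7.6; 0 0 0 0 0 0 7.6; 0 0 -2.5 0 0 0 7.6; 0 0 -2 0 0 0 7.6; 0 0 -0.8 0 0 0 7.6; 0 0 0 0 0 0 7.6"

```text
clock: 32.38
ee_pos: [435.8, 326.9, 9.6]
tcp_rot: [0.001, 1.0, 0.003, -0.002]
force: [-0.8, -0.7, -0.1]
finger_gap: 76.0
grip_force: 0.0
```

step_arm --rows "0 0 0 0 0 0 4; 0 0 0 0 0 0 4; 0 0 0 0 0 0 4; 0 0 0 0 0 0 4; 0 0 0 0 0 0 4; 0 0 0 0 0 0 4; 0 0 0 0 0 0 4" --newtons 15

```text
clock: 32.97
ee_pos: [437.6, 328.2, 12.3]
tcp_rot: [-0.0, 1.0, 0.003, 0.001]
force: [-1.5, -1.2, 5.8]
finger_gap: 50.0
grip_force: 15.0
```

step_arm --rows "0 0 2 0 0 0 4; 0 0 3.5 0 0 0 4; 0.3 -1 3.8 0 0 0 4; 0.3 -3.2 2.5 0 0 0 4; 0.3 -3.8 1.5 0 0 0 4; 0.3 -4 0 0 0 0 4; 0.3 -4 0 0 0 0 4; 0.3 -4 0 0 0 0 4"

```text
clock: 33.63
ee_pos: [454.8, 126.0, 144.8]
tcp_rot: [-0.0, 1.0, 0.003, 0.0]
force: [1.0, -1.1, -1.0]
finger_gap: 50.3
grip_force: 15.0
```

step_arm --rows "0.3 -4 0 0 0 0 4; 0.3 -4 0 0 0 0 4; 0.3 -4 0 0 0 0 4; 0.3 -4 0 0 0 0 4; 0.3 -4 0 0 0 0 4; 0.3 -4 0 0 0 0 4; 0.3 -4 0 0 0 0 4; 0.3 -4 0 0 0 0 4"

```text
clock: 34.3
ee_pos: [478.5, -194.0, 144.3]
tcp_rot: [-0.0, 1.0, 0.003, -0.0]
force: [0.6, 0.4, -1.1]
finger_gap: 49.9
grip_force: 15.0
```

step_arm --rows "0.3 -4 0 0 0 0 4; 0.2 -3.5 0 0 0 0 4; 0 -0.8 0 0 0 0 4; 0 0 0 0 0 0 4; 0 0 0 0 0 0 4; 0 0 0 0 0 0 4"

```text
clock: 34.8
ee_pos: [484.1, -272.9, 144.0]
tcp_rot: [-0.001, 1.0, 0.004, -0.0]
force: [0.1, 0.5, -1.1]
finger_gap: 49.8
grip_force: 15.0
```

```bash
python3 look.py w12 gauge tray purple_1
```

```text
[ 484.1 -272.9  144. ] [-179.9    0.     0.5]
gauge [(array([ 482.9, -408.6,   74.6]), 0.96, array([428., 206.]))]
tray [(array([ 5.677e+02, -2.748e+02,  1.000e-01]), 0.65, array([259.,  94.])), (array([ 477.6, -407.1,   27.3]), 0.53, array([400., 196.]))]
purple_1 [(array([ 489.7, -275. ,  158.8]), 0.67, array([260., 241.]))]
```

View pics/w12.png

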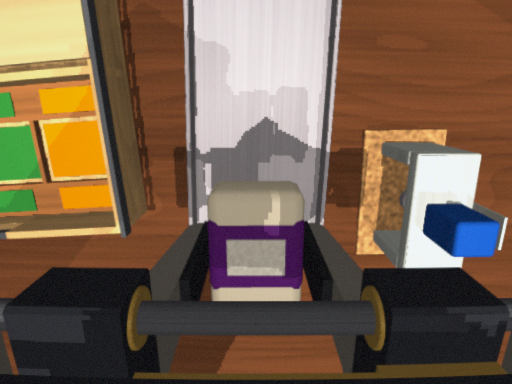

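step_arm --rows "0 -0.1 -3.5 0 0 0 4; 0 0 -3.8 0 0 0 4; 0 0 -3 0 0 0 4; 0 0 -1.2 0 0 0 4; 0 0 -0.5 0 0 0 4; 0 0 0 0 0 0 4; 0 0 0 0 0 0 4"

```text
clock: 35.58
ee_pos: [485.2, -276.5, 25.6]
tcp_rot: [0.0, 1.0, 0.003, 0.001]
force: [-0.0, 0.3, -0.7]
finger_gap: 49.8
grip_force: 15.0
```

step_arm --rows "0 0 -0.5 0 0 0 4; 0 0 -0.3 0 0 0 4; 0 0 -0.1 0 0 0 4; 0 0 0 0 0 0 4; 0 0 0 0 0 0 6.4; 0 0 0 0 0 0 6.4; 0 0 0 0 0 0 6.4; 0 0 0 0 0 0 6.4"

```text
clock: 36.25
ee_pos: [484.1, -276.2, 15.4]
tcp_rot: [0.0, 1.0, 0.003, 0.0]
force: [0.1, 0.6, -0.3]
finger_gap: 64.2
grip_force: 0.0
```

step_arm --rows "0 0 2 0 0 0 6.4; 0 0 3.5 0 0 0 6.4; 0 0 4 0 0 0 6.4; 0 0 4 0 0 0 6.4; 0.3 4 0.5 0 0 0 0; 0.3 4 0.5 0 0 0 0; 0.3 4 0.5 0 0 0 0; 0.3 4 0.5 0 0 0 0"

```text
clock: 36.92
ee_pos: [495.9, -114.6, 171.0]
tcp_rot: [0.0, 1.0, 0.002, 0.0]
force: [1.3, 0.0, -0.6]
finger_gap: 39.4
grip_force: 0.0
```

step_arm --rows "0.3 4 0 0 0 0 0; 0.3 4 0 0 0 0 0; 0.3 4 0 0 0 0 0; 0.3 4 0 0 0 0 0; 0.3 4 0 0 0 0 0; 0.3 4 0 0 0 0 0; 0.3 4 0 0 0 0 0; 0.3 4 0 0 0 0 0"

```text
clock: 37.58
ee_pos: [519.8, 205.7, 170.4]
tcp_rot: [0.0, 1.0, 0.003, 0.0]
force: [1.0, -0.7, 1.6]
finger_gap: 0.5
grip_force: 0.0
```

step_arm --rows "0.3 4 0.5 0 0 0 0; 0.3 4 0.5 0 0 0 0; 0.3 4 0.5 0 0 0 0; 0.3 4 0.5 0 0 0 0; 0.3 4 0.5 0 0 0 0; 0 0 0 0 0 0 0; 0 0 0 0 0 0 0"

```text
clock: 38.17
ee_pos: [533.6, 406.7, 194.8]
tcp_rot: [-0.0, 1.0, 0.005, -0.0]
force: [0.4, -1.3, -0.1]
finger_gap: 0.2
grip_force: 0.0
```

```bash
python3 look.py w13 amber_1
python3 - <<'E'
from h import *
c,T=load('w13')
for z in(30,40): print(bars(c,T,('green','amber'),z=z))
d=camera('side'); print(bars(d,pose(d)))
E
```

```text
[533.6 406.7 194.8] [-180.     0.     0.6]
amber_1 [(array([540.3, 425.8,  33.5]), 0.62, array([238., 171.]))]
{'green': (array([542.2, 219. ,  30. ]), 'label', array([431.3, 170.7]), 'yaw', -4.6, 'size', array([65.3, 71.8])), 'amber': (array([540.3, 425.4,  30. ]), 'label', array([238.1, 170. ]), 'yaw', 0.7, 'size', array([84.5, 80.9]))}
{'green': (array([544.2, 224.6,  40. ]), 'label', array([431.3, 170.7]), 'yaw', -4.6, 'size', array([63.3, 69.7])), 'amber': (array([542.4, 424.9,  40. ]), 'label', array([238.1, 170. ]), 'yaw', 0.7, 'size', array([81.9, 78.5]))}
{'green': (array([545.8, 221.1,  35. ]), 'label', array([243.2, 274.6]), 'yaw', -4.2, 'size', array([64.2, 78.1])), 'amber': (array([538.7, 426.6,  35. ]), 'label', array([204.7, 344.7]), 'yaw', -2.2, 'size', array([53.8, 73.9]))}
```

step_arm --rows "0.7 1.8 -2 0 0 -0.03 0; 0 0 -3.5 0 0 0 0; 0 0 -3.8 0 0 0 0; 0 0 -3 0 0 0 0; 0 0 -1.8 0 0 0 0; 0 0 -1 0 0 0 0; 0 0 0 0 0 0 0; 0 0 0 0 0 0 0"

```text
clock: 38.98
ee_pos: [542.9, 421.0, 44.9]
tcp_rot: [0.0, 1.0, -0.013, 0.0]
force: [0.2, -0.5, 1.4]
finger_gap: 0.5
grip_force: 0.0
```

step_arm --rows "0 0 -0.3 0 0 0 0; 0 0 -0.3 0 0 0 0; 0 0 0 0 0 0 0; 0 0 0 0 0 0 0"

```text
clock: 39.32
ee_pos: [542.3, 422.1, 39.1]
tcp_rot: [-0.0, 1.0, -0.012, 0.0]
force: [-0.4, -0.4, -0.4]
finger_gap: 0.3
grip_force: 0.0
```

step_arm --rows "0 0 -0.2 0 0 0 0; 0 0 -0.2 0 0 0 0; 0 0 0 0 0 0 0; 0 0 0 0 0 0 0"

```text
clock: 39.65
ee_pos: [541.9, 421.8, 34.1]
tcp_rot: [0.0, 1.0, -0.012, -0.0]
force: [0.5, -1.5, -0.4]
finger_gap: 0.7
grip_force: 0.0
```

step_arm --rows "0 0.2 2 0 0 0 7.8; 0 0.1 1 0 0 0 7.8; 0 0 0 0 0 0 7.8; 0 0 0 0 0 0 7.8; 0 0 0 0 0 0 7.8; 0 0 0 0 0 0 7.8; 0 0 0 0 0 0 7.8; 0 0 0 0 0 0 7.8"

```text
clock: 40.32
ee_pos: [541.7, 424.5, 63.6]
tcp_rot: [0.0, 1.0, -0.012, -0.0]
force: [-0.1, 0.2, -0.7]
finger_gap: 51.6
grip_force: 0.0
```

step_arm --rows "0 0 0 0 0 0 7.8; 0 0 0 0 0 0 7.8; 0 0 0 0 0 0 7.8; 0 0 0 0 0 0 7.8; 0 0 -2.5 0 0 0 7.8; 0 0 -2 0 0 0 7.8; 0 0 -1 0 0 0 7.8; 0 0 0 0 0 0 7.8"

```text
clock: 40.98
ee_pos: [540.4, 423.5, 6.5]
tcp_rot: [0.002, 1.0, -0.012, -0.002]
force: [-0.1, 0.0, -0.4]
finger_gap: 77.9
grip_force: 0.0
```

step_arm --rows "0 0 0 0 0 0 7.8; 0 0 0 0 0 0 4; 0 0 0 0 0 0 4; 0 0 0 0 0 0 4; 0 0 0 0 0 0 4; 0 0 0 0 0 0 4; 0 0 0 0 0 0 4; 0 0 0 0 0 0 4"

```text
clock: 41.65
ee_pos: [542.4, 425.1, 10.2]
tcp_rot: [-0.0, 1.0, -0.012, 0.0]
force: [-1.3, -0.4, 5.0]
finger_gap: 50.1
grip_force: 14.9
```

step_arm --rows "0 0 2 0 0 0 4; 0 0 3.5 0 0 0 4; 0.3 -1 3.8 0 0 0 4; 0.3 -3.2 2.5 0 0 0 4; 0.3 -3.8 1.5 0 0 0 4; 0.3 -4 0 0 0 0 4; 0.3 -4 0 0 0 0 4; 0.3 -4 0 0 0 0 4"

```text
clock: 42.32
ee_pos: [559.7, 222.9, 142.5]
tcp_rot: [0.0, 1.0, -0.012, 0.0]
force: [1.3, -0.2, -1.8]
finger_gap: 49.8
grip_force: 14.9
```

step_arm --rows "0.3 -4 0 0 0 0 4; 0.3 -4 0 0 0 0 4; 0.3 -4 0 0 0 0 4; 0.3 -4 0 0 0 0 4; 0.3 -4 0 0 0 0 4; 0.3 -4 0 0 0 0 4; 0.3 -4 0 0 0 0 4; 0.3 -4 0 0 0 0 4"

```text
clock: 42.98
ee_pos: [583.5, -97.1, 142.1]
tcp_rot: [-0.0, 1.0, -0.012, -0.0]
force: [1.0, -0.5, -1.0]
finger_gap: 49.9
grip_force: 14.9
```

step_arm --rows "0.3 -4 0 0 0 0 4; 0.3 -4 0 0 0 0 4; 0.3 -4 0 0 0 0 4; 0.3 -2 0 0 0 0 4; 0 0 0 0 0 0 4; 0 0 0 0 0 0 4; 0 0 0 0 0 0 4"

```text
clock: 43.57
ee_pos: [595.8, -233.6, 141.7]
tcp_rot: [-0.001, 1.0, -0.012, -0.001]
force: [-0.3, 0.4, -0.8]
finger_gap: 49.8
grip_force: 14.9
```

```bash
python3 look.py w14 gauge tray purple_1 amber_1
```

```text
[ 595.8 -233.6  141.7] [-1.799e+02  1.000e-01 -1.300e+00]
gauge [(array([ 521.5, -420.4,   42.6]), 0.62, array([456., 265.])), (array([ 659.4, -100.9,   68.3]), 0.17, array([ 77., 124.]))]
tray [(array([ 636. , -287.5,    3.1]), 0.98, array([312., 140.]))]
purple_1 [(array([ 486.5, -283. ,   34.6]), 0.46, array([309., 297.]))]
amber_1 [(array([ 600.8, -231.2,  165.5]), 0.95, array([250., 250.]))]
```

step_arm --rows "0.4 -2.1 0 0 0 0 4; 0.4 -2.1 -2 0 0 0 4; 0 0 -3.8 0 0 0 4; 0 0 -3 0 0 0 4; 0 0 -2 0 0 0 4; 0 0 -1.2 0 0 0 4; 0 0 0 0 0 0 4; 0 0 0 0 0 0 4"

```text
clock: 44.48
ee_pos: [604.4, -276.8, 22.6]
tcp_rot: [-0.0, 1.0, -0.012, 0.0]
force: [0.1, -0.7, -1.6]
finger_gap: 49.8
grip_force: 14.9
```

step_arm --rows "0 0 -0.5 0 0 0 4; 0 0 -0.3 0 0 0 4; 0 0 0 0 0 0 4; 0 0 0 0 0 0 4; 0 0 0 0 0 0 6.4; 0 0 0 0 0 0 6.4; 0 0 0 0 0 0 6.4; 0 0 0 0 0 0 6.4"

```text
clock: 45.15
ee_pos: [604.3, -277.3, 14.7]
tcp_rot: [0.0, 1.0, -0.012, 0.0]
force: [0.2, -0.3, -0.1]
finger_gap: 64.3
grip_force: 0.0
```

step_arm --rows "0 0 2 0 0 0 6.4; 0 0 3.5 0 0 0 6.4; 0 0 4 0 0 0 6.4; 0 0 4 0 0 0 6.4; -0.5 4 0.5 0 0 -0.055 7.8; -0.5 4 0.5 0 0 0 7.8; -0.5 4 0.5 0 0 0 7.8; -0.5 4 0.5 0 0 0 7.8"

```text
clock: 45.82
ee_pos: [583.6, -115.7, 170.1]
tcp_rot: [0.0, 0.999, -0.04, 0.0]
force: [1.0, 0.2, 0.8]
finger_gap: 77.7
grip_force: 0.0
```

step_arm --rows "-0.5 4 0.3 0 0 0 7.8; -0.5 4 0.3 0 0 0 7.8; -0.5 4 0.3 0 0 0 7.8; -0.5 4 0.3 0 0 0 7.8; -0.5 4 0 0 0 0 7.8; -0.5 4 0 0 0 0 7.8; -0.5 4 0 0 0 0 7.8; -0.5 2 0 0 0 0 7.8"

```text
clock: 46.48
ee_pos: [542.8, 188.9, 181.9]
tcp_rot: [-0.001, 0.999, -0.037, 0.0]
force: [0.1, 0.5, -0.3]
finger_gap: 78.3
grip_force: 0.0
```

step_arm --rows "0 0 0 0 0 0 7.8; 0 0 0 0 0 0 7.8; 0 0 0 0 0 0 7.8"

```text
clock: 46.73
ee_pos: [544.4, 181.5, 181.3]
tcp_rot: [0.0, 0.999, -0.04, 0.0]
force: [0.7, -1.7, 1.0]
finger_gap: 77.8
grip_force: 0.0
```

```bash
python3 look.py w15 green_1
python3 - <<'E'
from h import *
c,T=load('w15')
for z in(30,40): print(bars(c,T,('green',),z=z))
d=camera('side'); print(bars(d,pose(d),('green',)))
E
```

```text
[544.4 181.5 181.3] [179.9  -0.   -4.6]
green_1 [(array([719.2, 319. ,  22.8]), 0.87, array([94.,  8.])), (array([442.2, 211.8,  38.8]), 0.72, array([235., 275.])), (array([546.3, 225.3,  44.9]), 0.65, array([211., 184.])), (array([638.1, 296.8,  40.7]), 0.64, array([124.,  94.]))]
{'green': (array([541.5, 227. ,  30. ]), 'label', array([211.6, 185.6]), 'yaw', -4.6, 'size', array([52.1, 72.7]))}
{'green': (array([543.9, 225.4,  40. ]), 'label', array([211.6, 185.6]), 'yaw', -4.6, 'size', array([50.5, 70.4]))}
{'green': (array([545.9, 220.8,  35. ]), 'label', array([243.2, 274.5]), 'yaw', -3.2, 'size', array([65.6, 78. ]))}
```

step_arm --rows "0 2.2 -1 0 0 0 7.8; 0 2.2 -2.5 0 0 0 7.8; 0 0 -3.5 0 0 0 7.8; 0 0 -3.5 0 0 0 7.8; 0 0 -3 0 0 0 7.8; 0 0 -2.2 0 0 0 7.8; 0 0 -0.8 0 0 0 7.8; 0 0 0 0 0 0 7.8"

```text
clock: 47.55
ee_pos: [543.0, 225.1, 14.3]
tcp_rot: [0.001, 0.999, -0.04, -0.002]
force: [0.2, -0.8, 0.6]
finger_gap: 77.9
grip_force: 0.0
```

step_arm --rows "0 0 0 0 0 0 7.8; 0 0 0 0 0 0 4; 0 0 0 0 0 0 4; 0 0 0 0 0 0 4; 0 0 0 0 0 0 4; 0 0 0 0 0 0 4; 0 0 0 0 0 0 4; 0 0 0 0 0 0 4"

```text
clock: 48.22
ee_pos: [544.6, 226.7, 17.2]
tcp_rot: [-0.0, 0.999, -0.04, 0.0]
force: [-0.4, -1.6, 6.8]
finger_gap: 49.7
grip_force: 15.0
```

step_arm --rows "0 0 2 0 0 0 4; 0 0 3.5 0 0 0 4; 0 0 3.8 0 0 0 4; 0 0 3 0 0 0 4; -0.24 -1.76 1 0 0 0.1225 4; -0.24 -1.76 0 0 0 0.1225 4; -0.24 -1.76 0 0 0 0.1225 4; -0.24 -1.76 0 0 0 0.1225 4"

```text
clock: 48.88
ee_pos: [534.1, 155.8, 149.5]
tcp_rot: [0.0, 0.978, 0.207, 0.0]
force: [0.3, 0.9, -1.4]
finger_gap: 50.0
grip_force: 15.0
```

step_arm --rows "-0.24 -1.76 0 0 0 0.1225 4; -0.24 -1.76 0 0 0 0.1225 4; -0.24 -1.76 0 0 0 0.1225 4; -0.24 -1.76 0 0 0 0.1225 4; -0.24 -1.76 0 0 0 0.1225 4; -0.24 -1.76 0 0 0 0.1225 4; -0.24 -1.76 0 0 0 0.1225 4; -0.24 -1.76 0 0 0 0.1225 4"

```text
clock: 49.55
ee_pos: [514.7, 14.9, 149.1]
tcp_rot: [-0.0, 0.766, 0.643, -0.0]
force: [-0.1, -0.3, -1.3]
finger_gap: 49.8
grip_force: 15.0
```

step_arm --rows "-0.24 -1.76 0 0 0 0.1225 4; -0.24 -1.76 0 0 0 0.1225 4; 0 0 0 0 0 0 4; 0 0 0 0 0 0 4; 0 0 0 0 0 0 4"

```text
clock: 49.97
ee_pos: [510.4, -18.7, 149.3]
tcp_rot: [-0.0, 0.684, 0.729, 0.0]
force: [0.4, 0.2, -1.4]
finger_gap: 50.1
grip_force: 15.0
```

```bash
python3 look.py w16 green_1
python3 - <<'E'
from h import *
c,T=load('w16')
for k in blobs(mask(c,*HS['purple']),200)+blobs(mask(c,*HS['green']),200): print(rect(c,k,T,6))
for z in (40+132,): print(bars(c,T,('green',),z=z,ymin=-500))
E
```

```text
[510.4 -18.7 149.3] [180.   -0.   93.6]
green_1 [(array([512.5,  -7. , 172.6]), 0.82, array([259., 234.]))]
((504.8466796875, 67.17608642578125), (52.05788040161133, 75.39286804199219), 3.6564042568206787)
((457.6722106933594, 64.60423278808594), (22.764347076416016, 61.166202545166016), 3.8169732093811035)
((552.0804443359375, 70.64218139648438), (22.441606521606445, 61.07758331298828), 3.7600412368774414)
((516.857666015625, -102.16255187988281), (103.59347534179688, 80.85189056396484), 3.6529922485351562)
((509.5592956542969, 1.8565349578857422), (51.27973937988281, 30.684341430664062), 3.651587724685669)
((463.77996826171875, -25.872777938842773), (21.94135856628418, 60.79612731933594), 3.563913106918335)
((558.8845825195312, -18.779537200927734), (21.65492820739746, 61.16096496582031), 5.271176338195801)
{'green': (array([531.8,  13.4, 172. ]), 'label', array([302.3, 196.6]), 'yaw', -86.0, 'size', array([18.4, 37.9]))}
```

step_arm --rows "0.06 -0.13 -3 0 0 0 4; 0 0 -3.5 0 0 0 4; 0 0 -3 0 0 0 4; 0 0 -1.6 0 0 0 4; 0 0 -0.5 0 0 0 4; 0 0 0 0 0 0 4; 0 0 0 0 0 0 4; 0 0 0 0 0 0 4"

```text
clock: 50.73
ee_pos: [512.3, -20.4, 34.7]
tcp_rot: [0.001, 0.684, 0.73, 0.001]
force: [0.3, 0.3, -0.6]
finger_gap: 49.7
grip_force: 15.0
```

step_arm --rows "-0.05 0 -0.5 0 0 0 4; 0 0 -0.3 0 0 0 4; 0 0 -0.2 0 0 0 4; 0 0 0 0 0 0 4; 0 0 0 0 0 0 4"

```text
clock: 51.15
ee_pos: [510.5, -21.0, 23.4]
tcp_rot: [0.0, 0.684, 0.73, -0.0]
force: [-0.2, -0.6, -1.7]
finger_gap: 50.1
grip_force: 15.0
```

step_arm --rows "0 0 -0.05 0 0 0 4; 0 0 0 0 0 0 6.6; 0 0 0 0 0 0 6.6; 0 0 0 0 0 0 6.6; 0 0 0 0 0 0 6.6; 0 0 0 0 0 0 6.6"

```text
clock: 51.65
ee_pos: [510.6, -20.9, 22.8]
tcp_rot: [0.0, 0.684, 0.73, 0.0]
force: [-0.5, 0.5, 0.7]
finger_gap: 65.8
grip_force: 0.0
```

step_arm --rows "0 0 2 0 0 0 6.6; 0 0 3.5 0 0 0 6.6; 0 0 4 0 0 0 6.6; 0 0 4 0 0 0 0; 0 0 4 0 0 0 0; 0 0 3 0 0 0 0; 0 0 0 0 0 0 0; 0 0 0 0 0 0 0"

```text
clock: 52.32
ee_pos: [511.5, -21.0, 229.6]
tcp_rot: [0.002, 0.684, 0.73, 0.001]
force: [-0.4, -0.6, -0.4]
finger_gap: 34.6
grip_force: 0.0
```

```bash
python3 look.py w17 green_1
python3 - <<'E'
from h import *
c,T=load('w17')
print(bars(c,T,('green',),z=46,ymin=-60))
m=mask(c,(0,150,60),(8,255,255))|mask(c,(172,150,60),(180,255,255))
k=blobs(m)[0]; print('tab',rect(c,k,T,74))
d=camera('side')
for o in ['purple_1','amber_1','gauge','dock']: print(o,[(np.round(q['centre'],1),round(q['conf'],2)) for q in look_for(d,o)])
E
```

```text
[511.5 -21.  229.6] [1.798e+02 1.000e-01 9.370e+01]
green_1 [(array([507.1, -16.8,  49.8]), 0.67, array([250., 168.]))]
{'green': (array([511.7, -22. ,  46. ]), 'label', array([254. , 172.5]), 'yaw', -86.3, 'size', array([48.5, 74.7]))}
tab ((615.71923828125, -12.427949905395508), (40.26496505737305, 48.871517181396484), 3.9009838104248047)
purple_1 [(array([ 479.6, -264.6,   30.6]), 0.73)]
amber_1 []
gauge [(array([ 462.2, -405. ,   78.6]), 0.87), (array([ 542.7, -261. ,    5. ]), 0.66)]
dock [(array([ 462.2, -408.8,    5.9]), 0.75)]
```

View pics/w17.png

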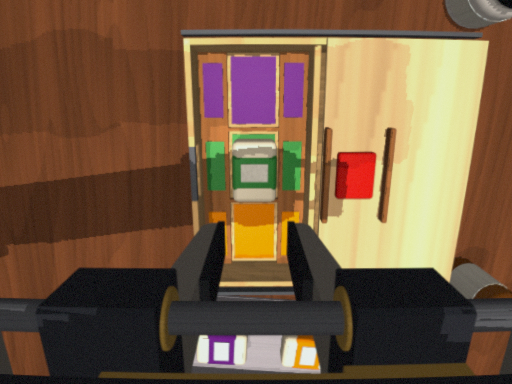

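step_arm --rows "3.3 0.3 0 0 0 0 0; 3.4 0.3 0 0 0 0 0; 3.4 0.25 -1 0 0 0 0; 0 0 -3.5 0 0 0 0; 0 0 -3.5 0 0 0 0; 0 0 -3.3 0 0 0 0; 0 0 -2.4 0 0 0 0; 0 0 0 0 0 0 0" --newtons 20

```text
clock: 53.33
ee_pos: [607.2, -12.5, 84.6]
tcp_rot: [-0.004, 0.684, 0.73, -0.004]
force: [-1.1, 0.2, -0.0]
finger_gap: 0.4
grip_force: 0.0
```

step_arm --rows "0 0 0 0 0 0 0; 0 0 0 0 0 0 0"

```text
clock: 53.5
ee_pos: [612.5, -12.0, 92.0]
tcp_rot: [0.0, 0.684, 0.73, 0.001]
force: [-0.2, -0.6, 0.3]
finger_gap: 0.4
grip_force: 0.0
```

step_arm --rows "0.2 0 -1 0 0 0 0; 0 0 -0.7 0 0 0 0; 0 0 -0.5 0 0 0 0; 0 0 -0.3 0 0 0 0; 0 0 -0.15 0 0 0 0; 0 0 0 0 0 0 0; 0 0 0 0 0 0 0"

```text
clock: 54.08
ee_pos: [615.5, -12.4, 66.5]
tcp_rot: [0.002, 0.684, 0.73, 0.001]
force: [-0.9, -0.4, 9.7]
finger_gap: 0.7
grip_force: 4.7
```

step_arm --rows "-1 -0.06 0 0 0 0 0; -1.5 -0.1 0 0 0 0 0; -2 -0.13 0 0 0 0 0; -2 -0.13 0 0 0 0 0; -2 -0.13 0 0 0 0 0; -2 -0.13 0 0 0 0 0; -1.5 -0.1 0 0 0 0 0; 0 0 0 0 0 0 0"

```text
clock: 54.75
ee_pos: [493.0, -20.7, 66.4]
tcp_rot: [0.001, 0.684, 0.73, 0.0]
force: [-1.9, -0.5, 12.4]
finger_gap: 0.5
grip_force: 5.7
```

step_arm --rows "-1.5 -0.1 0 0 0 0 0; -1.5 -0.1 0 0 0 0 0; -1 -0.06 0 0 0 0 0; -0.6 -0.04 0 0 0 0 0; -0.4 -0.02 0 0 0 0 0; -0.3 0 0 0 0 0 0; 0 0 0 0 0 0 0"

```text
clock: 55.33
ee_pos: [444.0, -23.4, 66.3]
tcp_rot: [0.003, 0.684, 0.73, 0.003]
force: [2.2, 0.0, 10.8]
finger_gap: 0.5
grip_force: 5.3
```

step_arm --rows "-0.3 -0.02 0 0 0 0 0; -0.3 -0.02 0 0 0 0 0; 0 0 0 0 0 0 0; 0 0 0 0 0 0 0"

```text
clock: 55.67
ee_pos: [438.8, -23.5, 66.4]
tcp_rot: [0.003, 0.684, 0.73, 0.003]
force: [4.3, -0.4, 9.1]
finger_gap: 0.6
grip_force: 4.7
```

step_arm --rows "0 0 2 0 0 0 0; 0.5 0 3.5 0 0 0 0; 0.5 0 4 0 0 0 0; 1 0 4 0 0 0 0; 0 0 1 0 0 0 0; 0 0 0 0 0 0 0; 0 0 0 0 0 0 0; 0 0 0 0 0 0 0"

```text
clock: 56.33
ee_pos: [453.0, -23.9, 207.7]
tcp_rot: [-0.001, 0.684, 0.73, -0.001]
force: [0.2, 0.1, -0.2]
finger_gap: 0.4
grip_force: 0.0
```

```bash
python3 look.py w18 tab_top
python3 - <<'E'
from h import *
for n in ['w1','w18']:
    if n=='w1': continue
    c,T=load(n)
    m=mask(c,(0,150,60),(8,255,255))|mask(c,(172,150,60),(180,255,255))
    k=blobs(m)[0]
    for z in (74,66): print('tab',rect(c,k,T,z))
def tabs(c):
    m=mask(c,(0,150,60),(8,255,255))|mask(c,(172,150,60),(180,255,255)); u0=proj(c,(453,-23,74),pose(c))[0]
    k=[k for k in blobs(m,15) if np.linalg.norm(k.mean((0,1))-u0)<30]
    return [(rect(c,q,pose(c),74)) for q in k]
for n in('scene','side'):
    c=camera(n); print(n,tabs(c)); c['color']=cv2.imread(f'pics/{n}0.png'); print('start',tabs(c))
E
```

```text
[453.  -23.9 207.7] [-179.8   -0.    93.7]
tab_top [(array([451.4, -21.2,  76.6]), 0.84, array([253., 180.]))]
tab ((453.97747802734375, -23.018646240234375), (39.27710723876953, 49.65928268432617), 3.814831256866455)
tab ((454.0846252441406, -24.918983459472656), (40.311126708984375, 50.966636657714844), 3.8148326873779297)
scene [((456.0847473144531, -25.093700408935547), (44.27432632446289, 48.95001983642578), 3.7431130409240723)]
start [((455.6474914550781, -26.59735870361328), (43.41176223754883, 49.026206970214844), 4.1381354331970215)]
side [((452.4908142089844, -22.103975296020508), (38.15021514892578, 52.304168701171875), 4.4217071533203125)]
start [((452.74578857421875, -22.698484420776367), (38.190032958984375, 51.07604217529297), 3.823528289794922)]
```

```bash
python3 -c "
from plant import *
print(finish_job())"
```

```text
the job is handed in; nothing more can be done
None
```

I handed the job in and got no verdict back. Purple and amber gauged as 30 mm bars and lie in the grey tray, green gauged as 40 mm and lies in its own pocket, the gauge stands on its cork pad, and the cover is shut with the tab up.

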